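# Lock the hold-down bar of a cabinet jig with a linch pin

### The job

Take the linch pin from its wooden cradle and push it fully home, away from you, through the cross hole in the jig's post, feeling for the hole gently because the post may sit up to 12 mm to the left or right of its drawn place. Then flip the pin's sprung wire ring over and press its tab down until the wire snaps under the pin's round nose and stays there by itself. Leave the other things on the bench where they are.

Things in the scene. Friction and masses are not known exactly. Their poses are not given: they have to be found in the camera images.
- pin: loose steel linch pin, 110 g, level. Origin on its axis at the shoulder (head's front face); x along the shank to the nose, z up. Shank 10 x 10 mm square to x=37, then a half-round nose to x=44 (cylinder of radius 5 along y at x=39: no taper in y). Head 18 x 18 mm, x=-12 to 0. Across it, at x=-6, z=0, the sprung wire ring is hinged, legs at y=+-26.5; open it leans forward 60 degrees, top 57 mm above the axis
- tail (a point): middle of the pin's grip tail behind the head, on the axis, 28 mm behind the shoulder: tail 12 mm wide (y), 16 mm high (z), from x=-42 to -12 in the pin's frame; grasp it from above, fingers either side in y
- nose (a point): very tip of the pin's half-round nose, on its axis, 44 mm ahead of the shoulder
- ring (a joint): angle of the sprung ring (rad): 0 open, 60 degrees above the shank; 1.05 level along it; above 1.1 hooked under the nose; stop 1.4. A spring (0.055 N m/rad) drives it to 0. 4 mm wire, legs 53 mm apart, cross wire 49 mm from the hinge; it stretches (1.5 N/mm) 3 mm to pass the nose tip (50 mm from the hinge): about 4 to 9 N down on the tab, then it stays hooked
- tab (a point): middle of the upper face of the flat, polished thumb tab beyond the ring's cross wire, 58 mm from the hinge; tab 16 mm long (radially), 26 wide, 3 thick. Press here: open, this face looks back and up. Hooked, it lies about 52 mm ahead of the pin's shoulder and about 5 mm below the pin's axis
- cradle: fixed plywood cradle carrying the pin at the start, x as the pin's; origin on the bench under the pin's shoulder, pin axis 50 mm up. Base 95 x 60 x 8 mm; shank lies between two lips 52 mm high, 13 mm apart; tail rests on an 8 mm wide rib
- jig: fixed jig. Origin on the bench under the drawn mouth of the post's cross hole, x the way the pin goes in, z up. Base plate 200 x 330 x 15 mm, wooden loudspeaker cabinet (top at z=80 mm, y=-245 to -55), hold-down bar along y (top at z=92, x=-6 to 34). Press the pin on it with less than 30 N
- mouth (a point): drawn mouth of the post's cross hole, on its axis, 110 mm above the bench, axes as the jig's. Hole 12 x 12 mm square, straight through along x, no chamfer. Post 28 mm deep (x), 40 wide (y), top 14 mm above the axis. Bolted tight in a slot, post and hole sit up to 12 mm to either side in y, not measured; x and height are true. Home: pin's shoulder on the near face, at x=0
- driver: screwdriver with black handle, 190 mm long, bystander; origin under its middle or on its axis
- tape: cardboard-coloured tape roll, 90 mm across, 24 mm tall, bystander; origin under its middle or on its axis
- glue: small jar, 52 mm across, 85 mm tall, bystander; origin under its middle or on its axis
- terminal: black 70 mm square terminal plate with four brass posts, 24 mm tall, bystander; origin under its middle or on its axis
- spanner: steel spanner, 160 mm long, bystander; origin under its middle or on its axis
- magnet: dark disc magnet, 72 mm across, 22 mm tall, bystander; origin under its middle or on its axis
- offcut: wooden offcut 60 x 130 x 18 mm, bystander; origin under its middle or on its axis
Not all that is in view belongs to the job. What is meant by the pin is not red or yellow, and is the smaller of those in its own colour.

How it is judged:
By the outcome, as a careful person would: the job done as asked, in the order asked, and still so for the second after the job is handed in, with the robot touching nothing.
It also fails if it takes over 72 s, if anything falls off the work surface, if the arm or the gripper's body presses on something with over 40 N, if the wrist force passes 120 N, or if a joint passes its speed limit or range.

### The arm

A 7-joint arm with a two-finger parallel gripper is mounted at the origin on the work surface. World frame = base frame: x ahead of the robot, y to its left, z up, the work surface at z = 0. Lengths are in m, angles in rad, forces in N, time in s.
With the tool pointing down it reaches from about 0.4 to 0.85 m from the base axis. Payload 10.4 kg.
Tool frame: the origin (TCP) lies on the mounting face of the last link; the fingertips stand 173 mm ahead of it and the grasp point (between the pads) lies bot.grip_depth ahead of it (bot.grip_depth is the distance from the TCP to the grasp point, in m); z points along the fingers, y is the direction in which the jaws open and shut (so a half turn about z gives the same grasp; the last joint's range is limited). The gripper opens to 85 mm and grips with 20 to 120 N. Pads are 22 mm wide; open, the fingers measure 114 mm over their backs; the gripper's body (76 mm by 85 mm) begins 54 mm behind the grasp point. The pads swing forward as they close: fully open they stand 13 mm farther back than shut.
Start: joints at [1.131, 0.332, -0.065, 1.46, 0.022, 1.35, -0.088], TCP at [0.253, -0.571, 0.405] pointing down, gripper open.
Joint ranges: [-2.6, 2.6], [-0.5, 2.12], [-1.47, 1.34], [0.16, 2.42], [-1.27, 4.41], [0.06, 2.06], [-2.6, 2.6]. Speed limits (rad/s): [2.22, 2.22, 2.79, 2.79, 3.14, 3.14, 3.14].

### API

Orientations are given as a rotation vector (axis times angle).
In Python, from plant import bot, cams gives the robot as it stands.
- The arm moves only by the tool play_rows, never from a script. Its argument "plan" is one flat list of numbers, 7 for each row, row after row: the shift along the tool's x, y, z in mm, then the turn, a rotation vector about the tool's x, y, z in degrees, then the closure, from 0 (fully open) to 1 (shut). In form: [x, y, z, ax, ay, az, fingers, x, y, z, ax, ay, az, fingers, ...]. A call has 1 to 8 rows; each row is the pose to reach, as a shift and turn from the pose commanded when the call began, along the tool's axes at that moment; what a row does not reach only later rows make up. A row lasts 1/8 s, in which the tool goes at most 62.5 mm and 10.7 degrees, less where a joint would pass 70% of its speed; a pose out of reach is approached as far as the arm can. A call with a gripper value outside its range is refused whole. The fingers move at their own pace and stop on an object; "grip_force" is the grip in N (left out, the last holds). Time passes only in rows, so rows that repeat a pose let the fingers close. It gives the time, the measured TCP pose, the force and the opening at its end, in the units of the state.
- bot.state(): the state, without advancing time (a new reading comes with each control period).
- cams.read_camera(name): name is "scene" or "top" or "wrist"; returns a dict with "image" (400x640x3 uint8, red, green, blue), "depth" (400x640 float32, m along the optical axis (not along the pixel's ray), 0 where there is no reading), "fov_y" (degrees; the focal length in pixels is half the picture's height over the tangent of half this angle, whatever the lens; pixels are square), "cx", "cy" (the principal point, pixels), "extrinsics" (4x4, takes a point from camera to world coordinates). Camera axes: x right, y down, z forward; pixel columns grow to the right and rows downward; lengths in m; the calibration is good to about 2 mm. A picture is of the moment at which its call begins.
- bot.close_job(): hands the job in, once; it reports no verdict.
Trained networks look in the newest picture that a camera, given by its name, has taken for a name from the list of things; names that differ only in an ending like _2 or _b are one class to them, and where a whole thing is asked for, a point or a joint stands for the part that bears it (a point fixed in the world has none). Each returns a list of dicts, best first, with "confidence" (0 to 1); they miss things now and then, are a little off and sometimes report something else, mostly with a low value. They report only what shows in the picture. A call takes as long as a camera call. They do not tell look-alikes from the thing itself.
- cams.search_frame(camera, name): "location" ([x, y, z] in m, in world coordinates, good to about 4 mm: the middle of the surface that is visible of it).
- cams.place_of(camera, name): "location" ([x, y, z] in m, in world coordinates, good to about 4 mm: a listed point, or the origin of a listed thing).
The state is a dict: "clock": time; "qpos": joint angles; "dq": joint speeds; "tau": joint torques, N m; "position": TCP position; "ee_rot": TCP orientation; "force": force on the tool from outside, world axes, zero at the start; "ft_torque": the same for the moment, N m; "gripper_width": finger opening in m.
Only numpy, scipy, OpenCV 4.12 (cv2) and the standard library are available. Lean on these libraries where they do the work, as an engineer would, in place of code of your own. Each camera call takes 0.05 s, during which the arm holds its last target.

## Working session

There is one attempt and no reset: what is moved stays moved. The work goes in short steps, Python scripts to look and compute and a tool call to move; the robot and the scene stay as the last step left them, time stands still between calls to the robot, and variables do not carry over. Pictures are saved under pics/ and viewed, and the job is handed in when it is done.

Besides the shell and the picture viewer there is one more tool, called after ">>>" in YAML: its name, and indented under it one key for each argument. play_rows: Moves the arm, as the interface text tells. Its arguments: {"type":"object","properties":{"plan":{"type":"array"},"grip_force":{"type":"number"}},"required":["plan"]}

```bash
ls; mkdir -p pics
python3 - <<'E'
from plant import bot, cams
import cv2
print(bot.state(), bot.grip_depth)
for n in ["scene","top"]:
    r=cams.read_camera(n)
    cv2.imwrite(f"pics/{n}0.png",r["image"][:,:,::-1])
    print(n,r["fov_y"],r["cx"],r["cy"],r["extrinsics"].round(4).tolist())
    for k in ["pin","tail","nose","tab","cradle","jig","mouth"]:
        for f in (cams.place_of,):
            print(k,[( [round(float(v),4) for v in d["location"]],round(d["confidence"],2)) for d in f(n,k)])
E
```

```text
pics
{'clock': 0.0, 'qpos': array([ 1.13141317,  0.33286519, -0.06468964,  1.46094131,  0.02157463,
        1.34987953, -0.08851183]), 'dq': array([ 0.00017655, -0.00050113, -0.00050991,  0.00105902,  0.0004606 ,
        0.00136109,  0.00026739]), 'tau': array([ 1.96425513e-03, -6.25443363e+01,  5.01494645e-02, -3.91609025e+01,
        1.63091195e-02,  9.76501586e-03, -4.76941682e-05]), 'position': array([ 0.25296627, -0.57137951,  0.4039199 ]), 'ee_rot': array([-3.07229615e+00, -6.49662457e-01,  5.20438351e-04]), 'force': array([-0.06303825,  0.44583236,  0.04517596]), 'ft_torque': array([ 0.00162889, -0.01037764,  0.03168566]), 'gripper_width': 0.08583880912376159} 0.1547
scene 54.28749638115973 326.2899199311049 204.1639187036822 [[-0.83, 0.4048, -0.3836, 0.9242], [0.5577, 0.6064, -0.5667, 0.655], [0.0032, -0.6843, -0.7291, 0.9003], [0.0, 0.0, 0.0, 1.0]]
pin [([0.4308, 0.1285, 0.0141], 0.96), ([0.1907, 0.3321, 0.0115], 0.64), ([0.4463, 0.2722, 0.047], 0.6), ([0.494, 0.2787, 0.0515], 0.53), ([0.3187, 0.2093, 0.016], 0.47)]
tail [([0.4564, 0.1008, 0.0144], 0.98), ([0.1837, 0.3654, 0
[... 793 characters left out ...]
5, 0.013], 0.82), ([0.4528, 0.2706, 0.0523], 0.56), ([0.3173, 0.2089, 0.0147], 0.49)]
tail [([0.4607, 0.1001, 0.0097], 0.89), ([0.1851, 0.3651, 0.0123], 0.74), ([0.2937, 0.2213, 0.0072], 0.73), ([0.4945, 0.2864, 0.0533], 0.64), ([0.4293, 0.2614, 0.0508], 0.58)]
nose [([0.3937, 0.1664, 0.0116], 0.86), ([0.3623, 0.1955, 0.0097], 0.68), ([0.4963, 0.286, 0.0518], 0.55)]
tab [([0.4104, 0.1489, 0.0813], 0.71), ([0.4541, 0.269, -0.0001], 0.63), ([0.3425, 0.2058, 0.0562], 0.51), ([0.1994, 0.3, 0.0844], 0.45), ([0.4768, 0.2753, 0.1025], 0.43), ([0.7406, 0.2112, -0.0002], 0.28)]
cradle [([0.4557, 0.2711, -0.0023], 0.89)]
jig [([0.5027, -0.0171, 0.0019], 0.94)]
mouth [([0.4996, -0.0205, 0.1094], 0.71)]
```

View pics/scene0.png

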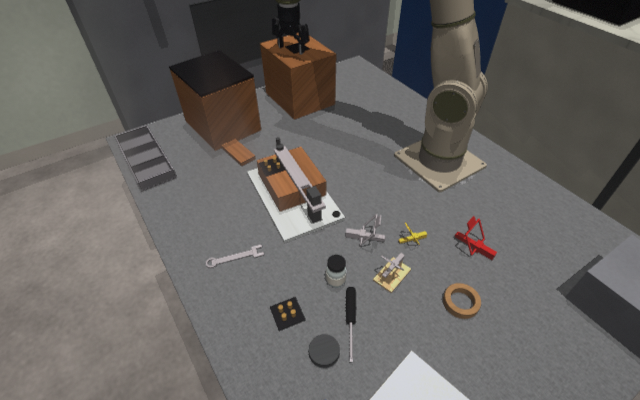

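View pics/top0.png

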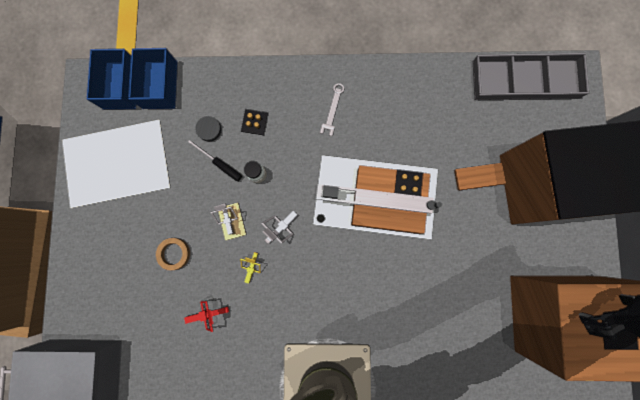

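Candidates in the top view: the grey pin on the wooden cradle (232,221), a larger grey pin on the bench (281,228), the yellow one (253,266) and the red one (207,315). By the description it is the smaller grey one on the cradle. I'll check that with crops.

Run:
```python
import cv2, numpy as np
a=cv2.imread("pics/scene0.png")[240:300,330:430]; b=cv2.imread("pics/top0.png")[190:255,195:305]
c=cv2.imread("pics/top0.png")[150:245,310:445];d=cv2.imread("pics/scene0.png")[130:240,240:350]
f=lambda i:cv2.resize(i,(400,300),interpolation=cv2.INTER_CUBIC)
cv2.imwrite("pics/c0.png",np.vstack([np.hstack([f(a),f(b)]),np.hstack([f(d),f(c)])]))
```

```text
(no output)
```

View pics/c0.png

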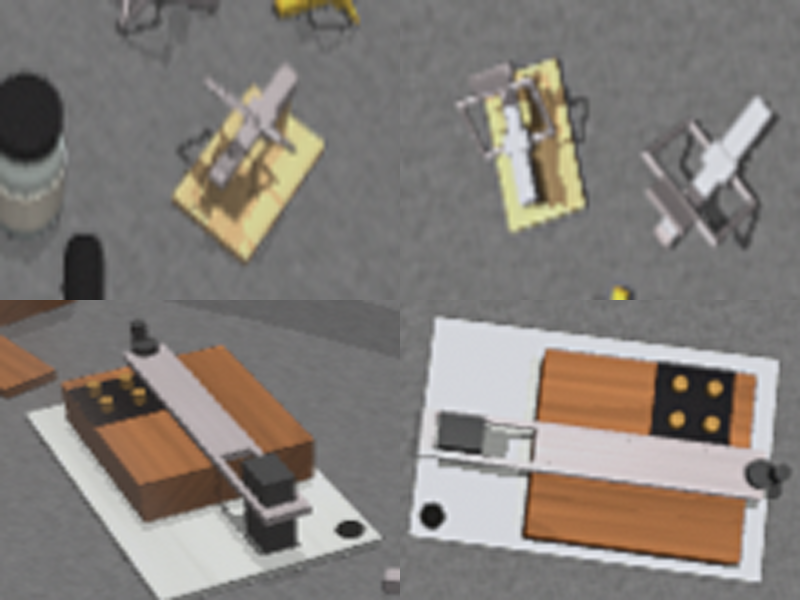

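The crop confirms it: the pin on the yellow plywood cradle is the smaller grey one. Its ring and tab are towards the top of the image, which gives its heading. Next I'll work out the jig frame and plan the approach.

```bash
cat > h.py <<'E'
import numpy as np, cv2
from scipy.spatial.transform import Rotation as R
from plant import bot, cams
def cloud(r):
    d=r["depth"]; h,w=d.shape; f=h/2/np.tan(np.radians(r["fov_y"]/2))
    v,u=np.mgrid[:h,:w]; P=np.stack([(u-r["cx"])/f*d,(v-r["cy"])/f*d,d],-1)
    E=r["extrinsics"]; return P@E[:3,:3].T+E[:3,3]
def proj(r,p):
    f=200/np.tan(np.radians(r["fov_y"]/2)); E=r["extrinsics"]; c=(np.asarray(p)-E[:3,3])@E[:3,:3]
    return c[0]/c[2]*f+r["cx"],c[1]/c[2]*f+r["cy"]
def down(yaw): # tool z down, tool x at yaw(deg)
    y=np.radians(yaw); x=np.array([np.cos(y),np.sin(y),0]); z=np.array([0,0,-1.]); return R.from_matrix(np.stack([x,np.cross(z,x),z],1))
def rel(pos,rot,s=None):
    s=s or bot.state(); R0=R.from_rotvec(s["ee_rot"]); d=R0.inv().apply(np.asarray(pos)-s["position"])*1000
    a=np.degrees((R0.inv()*rot).as_rotvec()); return d.round(1),a.round(2)
E
python3 - <<'E'
from h import *
t=cams.read_camera("top"); P=cloud(t)
np.set_printoptions(suppress=True,precision=4)
m=(P[...,0]>.38)&(P[...,0]<.75)&(P[...,1]<.12)&(P[...,1]>-.4)
def rect(z0,z1,mm=m):
    k=mm&(P[...,2]>z0)&(P[...,2]<z1); q=P[k][:,:2].astype(np.float32)*1000
    print(z0,len(q),cv2.minAreaRect(q),np.median(P[k][:,2]))
rect(.008,.022); rect(.073,.085); rect(.087,.1); rect(.115,.135)
m2=np.hypot(P[...,0]-.45,P[...,1]-.27)<.07
rect(.003,.015,m2); 
for y in (-30,): pass
s=bot.state(); print(R.from_rotvec(s["ee_rot"]).as_matrix().round(3).tolist())
w=cams.read_camera("wrist"); E=w["extrinsics"]; R0=R.from_rotvec(s["ee_rot"]).as_matrix()
print("cam in tool",(R0.T@E[:3,:3]).round(3).tolist(),(R0.T@(E[:3,3]-s["position"])).round(3),w["fov_y"])
print(rel([.53,-.1,.42],down(10)),rel([.40,.26,.42],down(10)))
E
```

```text
0.008 3636 ((507.3047790527344, -145.77178955078125), (451.49627685546875, 351.9220275878906), 69.08619689941406) 0.014834296918390999
0.073 3139 ((498.0552673339844, -78.29791259765625), (190.68605041503906, 403.73760986328125), 3.5739328861236572) 0.0800646089853766
0.087 1442 ((534.1666259765625, -134.49684143066406), (307.477294921875, 101.99871063232422), 82.63558197021484) 0.09173794856107542
0.115 211 ((500.5472717285156, -141.07086181640625), (298.60406494140625, 28.46234703063965), 81.8885726928711) 0.1238003274734647
0.003 457 ((443.538818359375, 272.1230163574219), (121.23656463623047, 130.67037963867188), 21.77725601196289) 0.007520800884269985
[[0.914, 0.405, 0.0], [0.405, -0.914, -0.0], [0.0, 0.0, -1.0]]
cam in tool [[-0.0, -0.951, -0.309], [1.0, -0.0, 0.0], [-0.0, -0.309, 0.951]] [ 0.08  -0.001  0.031] 60.46944350832502
(array([ 444.1, -319. ,  -15.3]), array([ 0.01, -0.  , 13.88])) (array([ 471. , -700.8,  -15.3]), array([ 0.01, -0.  , 13.88]))
```

>>> play_rows:
  plan: [444,-319,-15,0,0,14,0,444,-319,-15,0,0,14,0,444,-319,-15,0,0,14,0,444,-319,-15,0,0,14,0,444,-319,-15,0,0,14,0,444,-319,-15,0,0,14,0,471,-500,-15,0,0,14,0,471,-700,-15,0,0,14,0]

```text
clock: 1.9
position: [0.4435, -0.122, 0.4165]
ee_rot: [-3.13, -0.272, -0.001]
force: [1.3, 1.2, 0.4]
gripper_width: 0.085
```

Run:
```python
from h import *
s=bot.state(); print(s["position"],s["qpos"],rel([.40,.26,.42],down(10)))
```

```text
[ 0.44351129 -0.12203433  0.41649422] [ 0.5974202  -0.01952801 -0.41849824  1.83749981 -0.00846121  1.32140336
 -1.21616142] (array([  23.1, -383.8,   -3.5]), array([-0.  , -0.03, -0.06]))
```

>>> play_rows:
  plan: [10,-200,0,0,0,0,0,23,-384,0,0,0,0,0,23,-384,0,0,0,0,0,23,-384,0,0,0,0,0,23,-384,0,0,0,0,0,23,-384,0,0,0,0,0,23,-384,0,0,0,0,0,23,-384,0,0,0,0,0]

```text
clock: 2.9
position: [0.3999, 0.2579, 0.4163]
ee_rot: [3.13, 0.272, -0.001]
force: [0.6, -1.0, -0.6]
gripper_width: 0.0855
```

Run:
```python
from h import *
np.set_printoptions(suppress=True,precision=4)
s=bot.state(); print(s["position"],s["qpos"],s["force"])
r=cams.read_camera("wrist"); cv2.imwrite("pics/w1.png",r["image"][:,:,::-1]); 
np.savez("w1.npz",**r)
for k in ["pin","tail","nose","tab","cradle"]:
    print(k,[( [round(float(v),4) for v in d["location"]],round(d["confidence"],2)) for d in cams.place_of("wrist",k)])
```

```text
[0.3999 0.2579 0.4163] [ 0.2125  0.0528 -0.8934  1.7836  0.0423  1.3254 -2.0878] [ 0.5876 -0.9974 -0.6311]
pin [([0.1911, 0.3287, 0.0092], 0.74), ([0.4335, 0.1299, 0.0141], 0.71), ([0.3203, 0.2083, 0.0128], 0.65), ([0.4489, 0.2747, 0.0501], 0.59)]
tail [([0.1816, 0.3657, 0.0126], 0.96), ([0.4559, 0.1049, 0.0088], 0.94), ([0.4271, 0.2609, 0.0489], 0.78), ([0.2979, 0.2153, 0.0099], 0.68)]
nose [([0.3926, 0.1693, 0.0127], 0.79), ([0.3595, 0.1961, 0.0075], 0.64), ([0.2082, 0.2706, 0.0124], 0.58)]
tab [([0.4769, 0.2755, 0.1004], 0.95), ([0.411, 0.1523, 0.0825], 0.92), ([0.1979, 0.2996, 0.0869], 0.72), ([0.3429, 0.2025, 0.0571], 0.62)]
cradle [([0.4576, 0.2729, -0.0014], 0.82)]
```

View pics/w1.png

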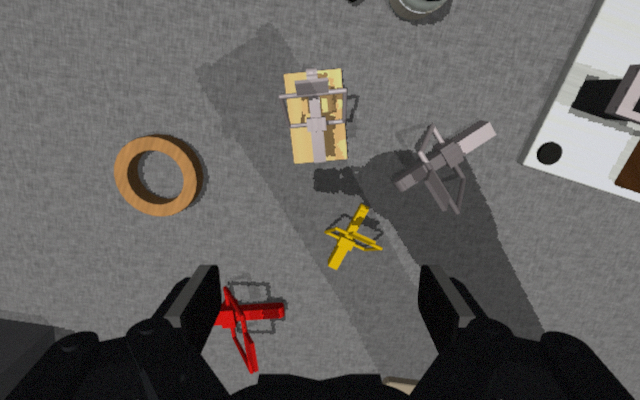

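The wrist view shows the small grey pin in its cradle at (316,115), tail towards the bottom and tab at (312,85). I'll refine its yaw from depth.

Run:
```python
from h import *
np.set_printoptions(suppress=True,precision=4)
r=dict(np.load("w1.npz")); P=cloud(r)
m=np.hypot(P[...,0]-.45,P[...,1]-.27)<.075
k=m&(P[...,2]>.004)&(P[...,2]<.013); q=P[k][:,:2].astype(np.float32)*1000
print(cv2.minAreaRect(q))
# tail top
for z0,z1 in ((.0545,.0615),):
    k=m&(P[...,2]>z0)&(P[...,2]<z1); print(k.sum(),np.median(P[k][:,2]));q=P[k][:,:2].astype(np.float32)*1000
    print(cv2.minAreaRect(q), np.unique(q.round(),axis=0).shape)
    q2=q[q[:,0]<443]; print(len(q2),q2.min(0),q2.max(0),cv2.minAreaRect(q2),cv2.fitLine(q2,cv2.DIST_HUBER,0,.01,.01).ravel())
im=r["image"][:,:,::-1][50:180,260:370]; cv2.imwrite("pics/w1c.png",cv2.resize(im,None,fx=4.5,fy=4.5,interpolation=cv2.INTER_CUBIC))
```

```text
((449.56781005859375, 270.58984375), (94.69622039794922, 60.07403564453125), 15.2332181930542)
918 0.057795648783419834
((452.62664794921875, 272.2419738769531), (76.46562194824219, 50.11497116088867), 45.39731216430664) (788, 2)
426 [411.3836 255.8786] [442.9987 297.2107] ((433.814453125, 271.2764587402344), (48.687255859375, 24.569337844848633), 45.23051452636719) [  0.9304   0.3664 428.3734 265.3442]
```

View pics/w1c.png

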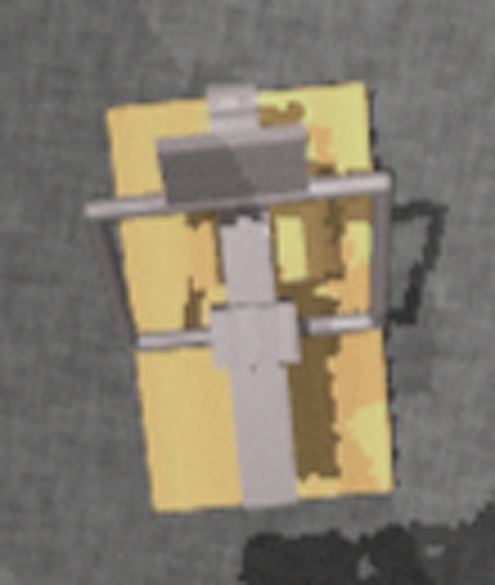

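Run:
```python
from h import *
np.set_printoptions(suppress=True,precision=2)
r=dict(np.load("w1.npz")); P=cloud(r)
a=np.radians(15.2); c=np.array([.4496,.2706])
d=P[...,:2]-c; X=(d[...,0]*np.cos(a)+d[...,1]*np.sin(a))*1000; Y=(-d[...,0]*np.sin(a)+d[...,1]*np.cos(a))*1000; Z=P[...,2]*1000
for x in range(-56,56,4):
    k=(abs(X-x)<2)&(abs(Y)<13)&(Z>45)&(Z<65)
    if k.sum(): print(x,k.sum(),"z",np.median(Z[k]),"y",Y[k].min(),Y[k].max(),np.median(Y[k]))
for n in ("pin","tail"): pass
for p in ([.4489,.2747],[.4271,.2609],[.4769,.2755],[.4528,.2706],[.4576,.2729]):
    e=np.array(p)-c; print((e@[np.cos(a),np.sin(a)])*1000,(e@[-np.sin(a),np.cos(a)])*1000)
```

```text
-40 1 z 58.243818803705494 y 5.684903456195232 5.684903456195232 5.684903456195232
-36 50 z 57.55231604295272 y -5.328022561593811 5.6257662803370065 -0.30997946140694754
-32 51 z 57.76665915378432 y -5.662592488551363 5.982016908167517 0.1673189731766951
-28 52 z 57.82557086410728 y -5.911606871114365 5.812440867488611 -0.13612602519754963
-24 50 z 57.866018887131105 y -5.374872598998042 5.494452014538598 0.36199861770724656
-20 53 z 57.83589104658016 y -5.7071783571235875 6.028101261036091 0.2279610163010079
-16 53 z 57.908610524932016 y -5.8696869664106766 5.631931032808347 -0.13112270261949557
-12 55 z 57.76403558485255 y -5.503809510341424 6.092106256487894 0.21892492877062433
-8 71 z 58.66579333660704 y -8.711262282043156 8.442278771366889 -0.07939828372387908
-4 102 z 58.56912895757516 y -12.983152013816262 12.876338012814777 0.015698422298113107
0 104 z 58.52044060698705 y -12.182174386830617 12.854483550777095 0.13749162474481824
4 76 z 57.98703876057043 y -8.680826622795053 8.598057041406506 0.6270350789572428
8 77 z 54.19475853312194 y -11.14794878390291 11.767149392963564 0.22095838275252438
12 112 z 52.55530922459681 y -11.438988888918214 12.12006212304129 0.4448072783322736
16 104 z 52.814524780489926 y -11.80630268330498 11.969815727960917 0.04012688492697408
20 109 z 52.74863277603309 y -11.192875867689132 11.579163887539092 0.05975056253400713
24 32 z 53.46776024802443 y -11.267211805545495 12.013154392407827 0.3361687106435648
40 49 z 54.90471760925081 y -4.661396959199304 4.7102360622558805 0.10007259845042603
44 51 z 54.42704610278815 y -4.808823418787854 5.175418734428727 0.4141397157633609
48 22 z 52.53253808314467 y -4.31194592775187 4.852392051751624 0.29975853072859804
0.39946408629694624 4.140100052385069
-24.256106158443412 -3.4614034769619466
27.629677274434336 -2.429183753981264
3.088052782311378 -0.839005371650762
8.323167066652479 0.12202450815936668
```

Run:
```python
from h import *
print(rel([.4264,.2643,.30],down(15.2)))
```

```text
(array([ 27. ,  -3. , 116.4]), array([ 0.04, -0.01, -5.43]))
```

>>> play_rows:
  plan: [27,-3,50,0,0,-5.4,0,27,-3,116,0,0,-5.4,0,27,-3,116,0,0,-5.4,0,27,-3,116,0,0,-5.4,0]

```text
clock: 3.7
position: [0.4264, 0.2657, 0.3022]
ee_rot: [-3.113, -0.417, -0.002]
force: [0.6, -0.1, 0.8]
gripper_width: 0.0855
```

Run:
```python
from h import *
np.set_printoptions(suppress=True,precision=2)
s=bot.state(); print(s["position"],s["force"])
r=cams.read_camera("wrist"); cv2.imwrite("pics/w2.png",r["image"][:,:,::-1]); np.savez("w2.npz",**r)
P=cloud(r); s=bot.state(); R0=R.from_rotvec(s["ee_rot"])
T=R0.inv().apply((P-s["position"]).reshape(-1,3)).reshape(P.shape)*1000
Z=P[...,2]*1000
for x in range(-30,90,3):
    k=(abs(T[...,0]-x)<1.5)&(abs(T[...,1])<14)&(Z>45)&(Z<65)&(r["depth"]>0)
    if k.sum(): print(x,k.sum(),"z",np.median(Z[k]),"y",T[...,1][k].min(),T[...,1][k].max(),np.median(T[...,1][k]))
```

```text
[0.43 0.27 0.3 ] [ 0.58 -0.06  0.76]
-15 51 z 57.948760069549934 y -4.443350968887381 7.074984359460766 0.9640060002669008
-12 73 z 57.931853744777605 y -4.433235760634451 7.0646007432383175 1.621580190539342
-9 80 z 57.85708995928117 y -4.43494248850518 7.020188585548536 1.6157723038705332
-6 74 z 57.722401127666664 y -4.426154937056772 6.9550324144201525 1.2769763363463722
-3 73 z 57.83777375654231 y -4.397727214739277 6.953939855360252 1.598788784574719
0 76 z 57.973666030548266 y -4.376413041612597 6.917545466404872 1.2658395409460237
3 78 z 58.0330161668155 y -4.371707798302671 6.921190643229513 1.2489922300627085
6 76 z 57.896981894943785 y -4.362655655275786 6.851923616139829 1.240169446329229
9 82 z 58.03396635820816 y -4.333861668305175 6.803103097043384 0.9081863203142496
12 78 z 57.85424084626695 y -4.3375081126470505 6.784564286102973 1.540668122836963
15 99 z 58.893523280507814 y -7.51469909122073 9.95202245135002 1.504628386170586
18 136 z 58.89904884113241 y -13.026661514263326 12.208596861127228 0.8678639457368401
21 196 z 58.53667138011283 y -13.69636663669847 13.577
[... 358 characters left out ...]
1.5031524892638133
36 150 z 52.83455095347719 y -10.148888376506994 13.284592374490785 1.4991248674281104
39 139 z 53.89138194509713 y -10.100213737041722 13.145241035140849 1.4789148893502269
54 92 z 52.35310774595463 y -10.543510150194306 12.829429980169808 0.804259873352601
57 127 z 54.28039572399474 y -10.579207147973522 12.823485288441995 0.8078087483464136
60 79 z 54.93922338902829 y -3.54025456738948 5.773331053924859 0.7943849334898715
63 79 z 54.73671086864423 y -3.527406518081583 5.71554503094295 0.7911998238268274
66 80 z 54.70909022070519 y -3.5241394992980664 5.69967914274545 1.0765127445962208
69 95 z 53.389340324077104 y -3.5320047406769683 5.796307151323269 0.7922434338756642
```

View pics/w2.png

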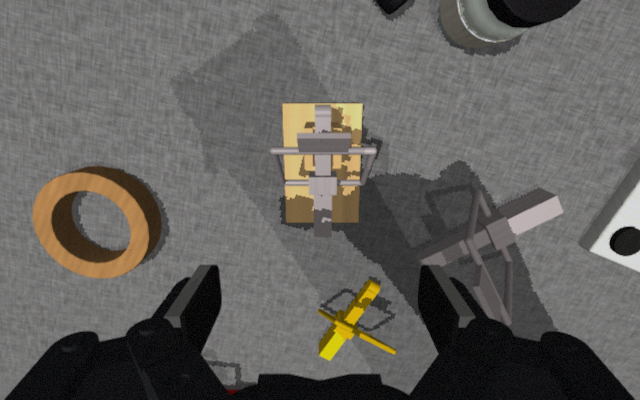

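The view is consistent with the pin lying straight ahead: tail centre about (322,215), with the tool 1.2 mm off to the side. Descending to grasp.

Run:
```python
from h import *
s=bot.state(); print(s["position"],s["dq"],s["clock"])
```

```text
[0.42658131 0.26588069 0.30288983] [ 0.0013297  -0.01128903 -0.00264289 -0.00609434  0.00543908 -0.00718501
 -0.00264869] 3.75
```

>>> play_rows:
  plan: [-1,1.2,30,0,0,0,0,-1,1.2,60,0,0,0,0,-1,1.2,80,0,0,0,0,-1,1.2,90,0,0,0,0,-1,1.2,95,0,0,0,0,-1,1.2,95,0,0,0,0]
  grip_force: 40

```text
clock: 4.5
position: [0.4255, 0.2642, 0.2059]
ee_rot: [-3.114, -0.418, -0.001]
force: [-0.6, 0.0, 0.7]
gripper_width: 0.0854
```

Run:
```python
from h import *
r=cams.read_camera("wrist"); cv2.imwrite("pics/w3.png",r["image"][:,:,::-1])
s=bot.state(); print(s["position"],s["dq"],s["clock"],s["force"])
```

```text
[0.42556853 0.2642206  0.20602122] [ 1.02982161e-03 -1.71556000e-03 -2.62880483e-03 -8.84665857e-04
 -1.67304397e-03 -2.04753961e-03  1.25539538e-05] 4.55 [ 0.91565997 -0.05756211 -0.16149862]
```

View pics/w3.png

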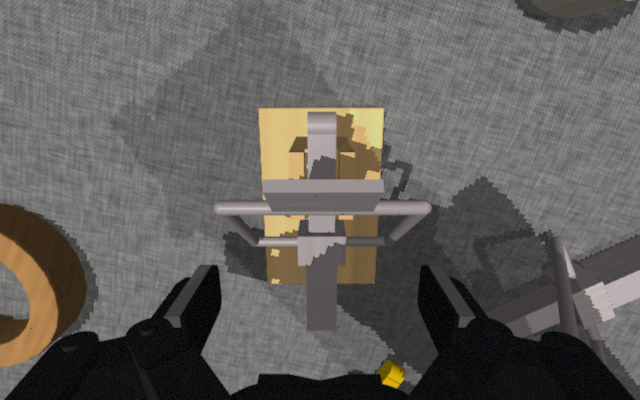

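>>> play_rows:
  plan: [0,0,0,0,0,0,1,0,0,0,0,0,0,1,0,0,0,0,0,0,1,0,0,0,0,0,0,1,0,0,0,0,0,0,1,0,0,0,0,0,0,1]
  grip_force: 60

```text
clock: 5.3
position: [0.4254, 0.2641, 0.2056]
ee_rot: [3.114, 0.418, 0.0]
force: [-1.7, -1.1, 4.1]
gripper_width: 0.0108
```

Run:
```python
from h import *
r=cams.read_camera("wrist"); cv2.imwrite("pics/w4.png",r["image"][:,:,::-1]);np.savez("w4.npz",**r)
s=bot.state(); print(s["position"],s["gripper_width"],s["force"],bot.grip_depth)
# jig
t=cams.read_camera("top"); P=cloud(t); np.savez("t4.npz",**t)
```

```text
[0.42538766 0.26404322 0.20556389] 0.010861763484125483 [-1.1059714  -0.54301748  5.12839222] 0.1547
```

View pics/w4.png

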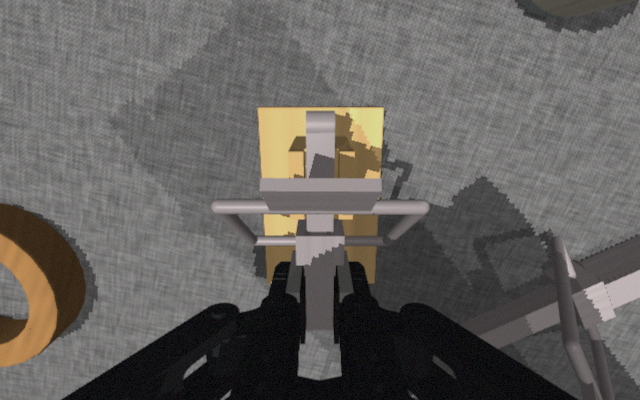

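>>> play_rows:
  plan: [0,0,-20,0,0,0,1,0,0,-60,0,0,0,1,0,0,-110,0,0,0,1,0,0,-150,0,0,0,1,0,0,-150,0,0,0,1,0,0,-150,0,0,0,1]

```text
clock: 6.15
position: [0.425, 0.2638, 0.3552]
ee_rot: [3.113, 0.418, -0.0]
force: [1.0, -0.5, -2.5]
gripper_width: 0.0114
```

Run:
```python
from h import *
r=cams.read_camera("wrist"); cv2.imwrite("pics/w5.png",r["image"][:,:,::-1]);np.savez("w5.npz",**r)
s=bot.state(); print(s["position"],s["gripper_width"],s["force"])
np.set_printoptions(suppress=True,precision=2)
t=dict(np.load("t4.npz")); P=cloud(t)
base=(P[...,0]>.4)&(P[...,0]<.68)&(P[...,1]<.06)&(P[...,1]>-.33)
def rect(z0,z1):
    k=(base&(P[...,2]>z0)&(P[...,2]<z1)).astype(np.uint8)
    n,l,st,_=cv2.connectedComponentsWithStats(k)
    for i in np.argsort(-st[1:,4])[:3]+1:
        if st[i,4]>40:
            q=P[l==i]; print(z0,st[i,4],cv2.minAreaRect((q[:,:2]*1000).astype(np.float32)),np.median(q[:,2]))
rect(.008,.135); rect(.087,.1); rect(.117,.135); rect(.073,.085)
cv2.imwrite("pics/t4c.png",cv2.resize(t["image"][150:245,305:445,::-1],None,fx=5,fy=5,interpolation=cv2.INTER_CUBIC))
```

```text
[0.42496689 0.26370213 0.3546154 ] 0.010874879113397405 [-0.31721303  0.35732214 -1.93642672]
0.008 8367 ((518.808349609375, -139.8743438720703), (330.5726318359375, 200.36117553710938), 82.7649917602539) 0.0786750144726921
0.087 1371 ((504.0845642089844, -127.28868103027344), (300.507080078125, 40.63594055175781), 82.6887435913086) 0.09159784715814545
0.117 177 ((518.7529296875, -12.935850143432617), (39.48770523071289, 28.224681854248047), 82.93849182128906) 0.12357300660043136
0.073 1592 ((552.0227661132812, -179.41790771484375), (190.6591796875, 64.8537368774414), 82.47350311279297) 0.08043035861588016
0.073 1535 ((452.0159912109375, -166.31155395507812), (189.91949462890625, 54.66830825805664), 82.70732879638672) 0.07968508857631906
```

View pics/w5.png

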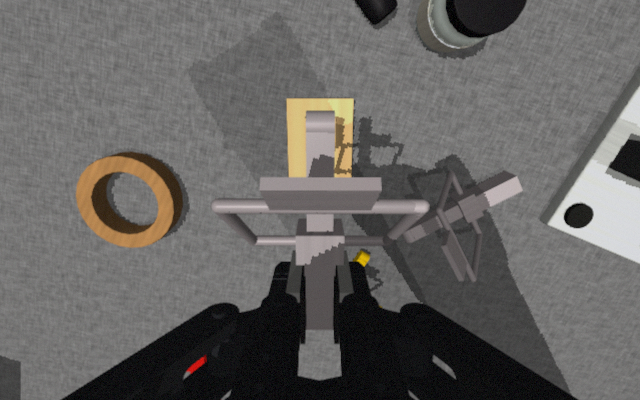

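View pics/t4c.png

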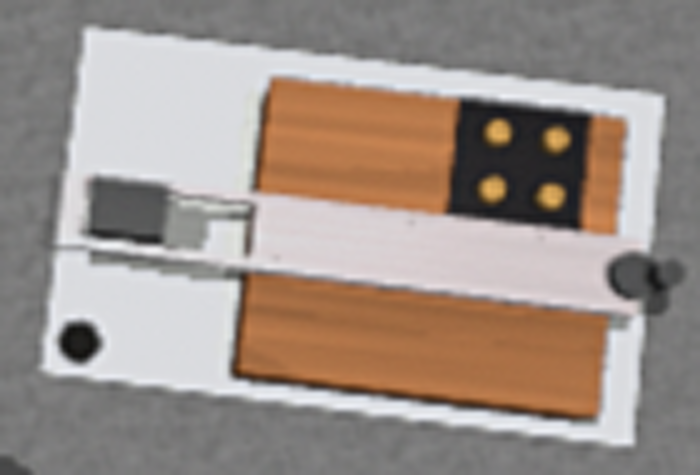

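The pin is held and looks straight in the gripper. The post top is measured at about (0.519,-0.013) with jig yaw -7.25°. I'll check the pin's pose in the tool frame and then plan the move.

```bash
cat >> h.py <<'E'
def tool_cloud(r,s):
    P=cloud(r); return R.from_rotvec(s["ee_rot"]).inv().apply((P-s["position"]).reshape(-1,3)).reshape(P.shape)*1000
def pinprof(r,T):
    for x in range(-15,75,3):
        k=(abs(T[...,0]-x)<1.5)&(abs(T[...,1])<9.5)&(T[...,2]>140)&(T[...,2]<165)&(r["depth"]>0)
        if k.sum()>5: print(x,k.sum(),"z",np.median(T[...,2][k]).round(2),"y",T[...,1][k].min().round(2),T[...,1][k].max().round(2))
E
python3 - <<'E'
from h import *
r=dict(np.load("w5.npz")); s=bot.state()
pinprof(r,tool_cloud(r,s))
print(rel([.409,.001,.355],down(-7.25)),s["position"],s["qpos"])
E
```

```text
-12 123 z 147.16 y -6.54 4.48
-9 169 z 147.1 y -6.51 4.43
-6 176 z 147.07 y -6.48 4.42
-3 189 z 147.18 y -6.54 4.47
0 187 z 147.02 y -6.53 4.44
3 198 z 147.01 y -6.56 4.44
6 210 z 147.02 y -6.54 4.45
9 206 z 147.05 y -6.56 4.45
12 614 z 147.08 y -9.5 9.48
15 214 z 147.17 y -6.97 4.92
18 278 z 146.21 y -9.48 7.92
21 336 z 146.05 y -9.48 9.44
24 364 z 146.11 y -9.47 9.49
27 355 z 146.06 y -9.38 8.05
30 667 z 150.11 y -9.48 8.1
33 202 z 150.14 y -5.76 4.04
36 135 z 150.16 y -5.71 4.0
51 172 z 150.25 y -5.54 4.16
54 230 z 150.24 y -5.88 4.17
57 248 z 150.06 y -5.84 4.08
60 242 z 150.19 y -5.8 4.08
63 252 z 150.2 y -5.77 4.0
66 259 z 150.23 y -5.78 3.99
69 260 z 150.29 y -5.75 3.96
72 260 z 151.85 y -5.77 4.08
(array([-8.470e+01,  2.492e+02, -1.000e-01]), array([ 0.05,  0.07, 22.54])) [0.42496689 0.26370213 0.3546154 ] [ 0.18941587  0.19081171 -0.9101307   1.81310306  0.16020708  1.21625056
 -2.07210483]
```

>>> play_rows:
  plan: [-25,62,0,0,0,10,1,-50,125,0,0,0,20,1,-70,187,0,0,0,22.5,1,-85,249,0,0,0,22.5,1,-85,249,0,0,0,22.5,1,-85,249,0,0,0,22.5,1,-85,249,0,0,0,22.5,1]

```text
clock: 7.08
position: [0.409, 0.003, 0.3551]
ee_rot: [-3.135, 0.194, 0.001]
force: [0.0, 0.6, -0.7]
gripper_width: 0.0108
```

Run:
```python
from h import *
s=bot.state(); print(s["position"],s["gripper_width"],s["force"],s["qpos"])
print(rel([.409,.001,.267],down(-7.25)))
```

```text
[0.40896114 0.00300009 0.35505398] 0.010842806408801735 [ 0.04720801  0.6244924  -0.66421751] [ 0.558326   -0.09405909 -0.63277321  2.02644108 -0.0604459   1.19239497
 -1.74427863]
(array([ 0.4,  2. , 88.1]), array([-0.03,  0.05,  0.17]))
```

>>> play_rows:
  plan: [0,2,40,0,0,0.2,1,0,2,75,0,0,0.2,1,0,2,88,0,0,0.2,1,0,2,88,0,0,0.2,1,0,2,88,0,0,0.2,1]

```text
clock: 7.7
position: [0.4093, -0.0002, 0.2686]
ee_rot: [3.135, -0.202, 0.003]
force: [1.0, -0.0, -1.1]
gripper_width: 0.0109
```

Run:
```python
from h import *
r=cams.read_camera("wrist"); cv2.imwrite("pics/w6.png",r["image"][:,:,::-1]);np.savez("w6.npz",**r)
s=bot.state(); print(s["position"],s["gripper_width"],s["force"],R.from_rotvec(s["ee_rot"]).as_matrix().round(4).tolist())
T=tool_cloud(r,s); Z=cloud(r)[...,2]*1000
k=((Z>118)&(Z<130)&(abs(T[...,1])<60)&(T[...,0]>70)&(T[...,0]<160)).astype(np.uint8)
n,l,st,_=cv2.connectedComponentsWithStats(k)
for i in np.argsort(-st[1:,4])[:3]+1:
    q=T[l==i]; print(st[i],cv2.minAreaRect(q[:,:2].astype(np.float32)),np.median(q[:,2]),q.min(0),q.max(0))
pinprof(r,T)
```

```text
[ 4.09297943e-01 -3.06371526e-04  2.68607644e-01] 0.010699472965293852 [ 0.24021752 -0.15836795 -1.56197165] [[0.9917, -0.1288, 0.002], [-0.1288, -0.9917, -0.0003], [0.002, 0.0001, -1.0]]
[ 241    0  136   41 5336] ((99.32418060302734, -4.481748580932617), (40.14985275268555, 10.421468734741211), 89.77458953857422) 144.90378645613742 [ 94.0831332  -24.56018564 142.42642023] [104.56914901  15.59133895 150.79805644]
[310 117   1   1   1] ((70.31424713134766, -4.508049964904785), (0.0, 0.0), 0.0) 150.5912400339867 [ 70.31424372  -4.5080499  150.59124003] [ 70.31424372  -4.5080499  150.59124003]
[320 116   1   1   1] ((70.64634704589844, -1.1096720695495605), (0.0, 0.0), 0.0) 150.5875790419103 [ 70.64634414  -1.10967203 150.58757904] [ 70.64634414  -1.10967203 150.58757904]
-15 23 z 148.08 y -6.74 3.48
-12 171 z 147.63 y -6.73 4.28
-9 176 z 147.67 y -6.71 4.29
-6 175 z 147.66 y -6.67 4.21
-3 187 z 147.61 y -6.73 4.26
0 200 z 147.67 y -6.75 4.24
3 192 z 147.56 y -6.74 4.25
6 214 z 147.56 y -6.76 4.25
9 212 z 147.66 y -9.49 9.09
12 632 z 147.54 y -9.5 9.5
15 189 z 147.5 y -9.43 7.29
18 321 z 146.67 y -9.36 7.64
21 336 z 146.74 y -9.35 9.23
24 358 z 146.66 y -9.26 9.28
27 636 z 147.36 y -9.47 7.88
30 326 z 150.59 y -9.47 7.77
33 203 z 150.6 y -5.95 3.84
36 64 z 150.63 y -5.93 3.8
48 6 z 151.77 y -5.06 3.61
51 222 z 150.69 y -5.79 3.93
54 239 z 150.78 y -6.09 3.96
57 244 z 150.68 y -6.07 3.9
60 245 z 150.76 y -6.04 3.82
63 253 z 150.7 y -5.98 3.79
66 254 z 150.81 y -5.96 3.75
69 262 z 151.14 y -5.95 3.71
72 201 z 153.03 y -6.02 3.85
```

View pics/w6.png

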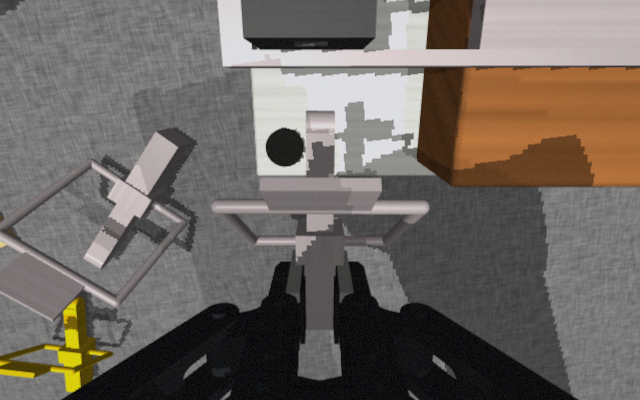

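The wrist view shows the post top at (310,25), about 3.4 mm towards tool -y from the pin axis. A dark patch in its near face at (310,43) marks the hole. I'll align and approach to just short of the face.

>>> play_rows:
  plan: [0,-3.4,3.2,0,0,0,1,0,-3.4,3.2,0,0,0,1,6,-3.4,3.2,0,0,0,1,12,-3.4,3.2,0,0,0,1,15,-3.4,3.2,0,0,0,1,15,-3.4,3.2,0,0,0,1,15,-3.4,3.2,0,0,0,1]

```text
clock: 8.62
position: [0.4239, 0.0009, 0.2641]
ee_rot: [3.135, -0.203, -0.0]
force: [0.4, 0.5, -1.5]
gripper_width: 0.0107
```

Run:
```python
from h import *
r=cams.read_camera("wrist"); cv2.imwrite("pics/w7.png",r["image"][:,:,::-1]);np.savez("w7.npz",**r)
s=bot.state(); print(s["position"],s["gripper_width"],s["force"],R.from_rotvec(s["ee_rot"]).as_matrix().round(4).tolist())
T=tool_cloud(r,s); Z=cloud(r)[...,2]*1000
k=((Z>118)&(Z<130)&(abs(T[...,1])<60)&(T[...,0]>76)&(T[...,0]<160)).astype(np.uint8)
n,l,st,_=cv2.connectedComponentsWithStats(k)
for i in np.argsort(-st[1:,4])[:1]+1:
    q=T[l==i]; print(st[i],cv2.minAreaRect(q[:,:2].astype(np.float32)),np.median(q[:,2]),q.min(0),q.max(0))
pinprof(r,T)
```

```text
[0.42389648 0.0008735  0.26416394] 0.011036166494688464 [ 0.45402571  0.68953429 -1.47310111] [[0.9916, -0.1291, -0.0001], [-0.1291, -0.9916, -0.0001], [-0.0001, 0.0001, -1.0]]
[  248     0   142    86 11759] ((92.05913543701172, -1.510110855102539), (23.07465362548828, 40.36011505126953), 0.04953887686133385) 140.19820554544958 [ 80.52509198 -21.68970063 137.91254462] [103.6083923   18.6661039  142.86364059]
-15 23 z 147.98 y -6.61 4.42
-12 165 z 147.63 y -6.6 4.41
-9 173 z 147.66 y -6.64 4.37
-6 190 z 147.67 y -6.61 4.35
-3 184 z 147.64 y -6.59 4.37
0 197 z 147.63 y -6.6 4.4
3 201 z 147.61 y -6.62 4.38
6 201 z 147.59 y -6.61 4.41
9 216 z 147.63 y -9.07 8.82
12 637 z 147.49 y -9.49 9.5
15 193 z 147.56 y -8.92 7.49
18 321 z 146.74 y -9.24 7.81
21 338 z 146.67 y -9.49 9.48
24 370 z 146.69 y -9.47 9.45
27 593 z 147.19 y -9.46 8.03
30 377 z 150.69 y -9.49 7.91
33 208 z 150.65 y -5.83 3.97
36 64 z 150.5 y -5.75 3.92
51 220 z 150.88 y -5.62 4.11
54 234 z 150.69 y -5.95 4.06
57 247 z 150.76 y -5.91 4.01
60 240 z 150.75 y -5.89 3.98
63 258 z 150.75 y -5.82 3.94
66 257 z 150.68 y -5.83 3.93
69 261 z 151.06 y -5.76 3.88
72 201 z 153.0 y -5.81 3.99
```

View pics/w7.png

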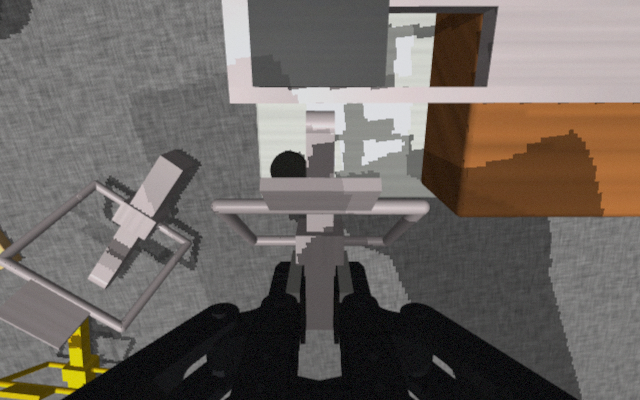

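Post centre is at tool y -1.51 against the pin at -0.94, so it needs -0.55 mm. The pin sits 1.5 mm low. I'll correct both and feel forward slowly.

>>> play_rows:
  plan: [0,-0.55,-1.5,0,0,0,1,0,-0.55,-1.5,0,0,0,1,3,-0.55,-1.5,0,0,0,1,5,-0.55,-1.5,0,0,0,1,6,-0.55,-1.5,0,0,0,1,7,-0.55,-1.5,0,0,0,1,8,-0.55,-1.5,0,0,0,1,8.5,-0.55,-1.5,0,0,0,1]

```text
clock: 9.68
position: [0.4326, 0.0003, 0.2657]
ee_rot: [3.135, -0.203, 0.0]
force: [-0.3, 1.0, -0.9]
gripper_width: 0.0106
```

Run:
```python
from h import *
s=bot.state(); print(s["position"],s["force"],s["ft_torque"]); print(R.from_rotvec(s["ee_rot"]).as_matrix().round(4).tolist())
```

```text
[4.32584422e-01 2.98838796e-04 2.65731459e-01] [-0.25071556  0.95410003 -0.9306127 ] [-0.00760945  0.02303558  0.03001935]
[[0.9916, -0.1292, 0.0001], [-0.1292, -0.9916, -0.0001], [0.0001, 0.0001, -1.0]]
```

No contact force, with the nose at about the face or just inside. Continuing in 1 mm steps.

>>> play_rows:
  plan: [1,0,0,0,0,0,1,2,0,0,0,0,0,1,3,0,0,0,0,0,1,3,0,0,0,0,0,1]

```text
clock: 10.18
position: [0.4356, -0.0001, 0.2657]
ee_rot: [3.135, -0.203, 0.0]
force: [-0.3, -0.8, -1.1]
gripper_width: 0.0109
```

>>> play_rows:
  plan: [1,0,0,0,0,0,1,2,0,0,0,0,0,1,3,0,0,0,0,0,1,4,0,0,0,0,0,1]

```text
clock: 10.68
position: [0.4396, -0.0006, 0.2657]
ee_rot: [3.135, -0.203, 0.0]
force: [1.3, -0.5, -1.3]
gripper_width: 0.011
```

Run:
```python
from h import *
r=cams.read_camera("wrist"); cv2.imwrite("pics/w8.png",r["image"][:,:,::-1]);np.savez("w8.npz",**r)
s=bot.state(); print(s["position"],s["gripper_width"],s["force"])
T=tool_cloud(r,s); Z=cloud(r)[...,2]*1000
k=((Z>118)&(Z<130)&(abs(T[...,1])<60)&(T[...,0]>60)&(T[...,0]<160)).astype(np.uint8)
n,l,st,_=cv2.connectedComponentsWithStats(k)
for i in np.argsort(-st[1:,4])[:1]+1:
    q=T[l==i]; print(st[i],np.median(q[:,2]),q.min(0),q.max(0))
pinprof(r,T)
```

```text
[ 0.43963999 -0.00062277  0.2657464 ] 0.011026138335194575 [-0.13728123  0.86747667 -1.72516361]
[  253    42   135    96 12422] 141.8295749205478 [ 64.42180467 -21.10875763 139.45507836] [ 92.66711592  19.40253312 144.21920068]
-15 25 z 148.04 y -6.58 4.44
-12 170 z 147.7 y -6.63 4.42
-9 176 z 147.67 y -6.56 4.37
-6 185 z 147.75 y -6.59 4.36
-3 187 z 147.7 y -6.61 4.39
0 198 z 147.63 y -6.62 4.42
3 196 z 147.65 y -6.58 4.39
6 212 z 147.62 y -6.58 4.43
9 231 z 147.61 y -8.7 9.48
12 612 z 147.52 y -9.47 9.5
15 192 z 147.62 y -9.23 7.45
18 324 z 146.63 y -9.5 7.86
21 342 z 146.72 y -9.5 9.37
24 376 z 146.77 y -9.48 9.38
27 694 z 147.58 y -9.47 8.09
30 276 z 150.76 y -9.45 7.74
33 201 z 150.67 y -5.81 3.97
36 55 z 150.36 y -5.76 3.95
48 11 z 151.31 y -5.6 3.42
51 227 z 150.81 y -5.6 4.13
54 235 z 150.86 y -5.92 4.07
57 239 z 150.88 y -5.88 4.04
60 253 z 150.83 y -5.87 4.0
63 152 z 150.74 y -6.79 4.55
66 574 z 141.83 y -9.49 9.5
69 555 z 141.75 y -9.49 9.48
72 600 z 141.82 y -9.5 9.46
```

View pics/w8.png

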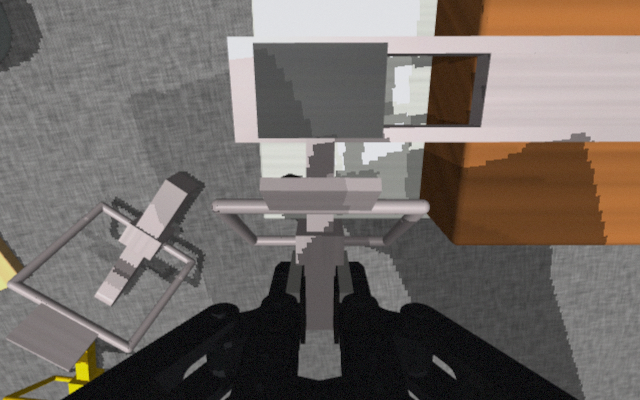

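The nose is about 9 mm into the hole with no side load, and the pin and post centres agree within 0.1 mm. Pushing on towards home.

>>> play_rows:
  plan: [4,0,0,0,0,0,1,8,0,0,0,0,0,1,12,0,0,0,0,0,1,16,0,0,0,0,0,1,20,0,0,0,0,0,1,24,0,0,0,0,0,1,27,0,0,0,0,0,1,30,0,0,0,0,0,1]

```text
clock: 11.72
position: [0.4694, -0.0045, 0.2657]
ee_rot: [3.135, -0.203, -0.0]
force: [0.9, 0.4, -1.6]
gripper_width: 0.011
```

>>> play_rows:
  plan: [1,0,0,0,0,0,1,2,0,0,0,0,0,1,3,0,0,0,0,0,1,4,0,0,0,0,0,1]

```text
clock: 12.22
position: [0.4732, -0.005, 0.2657]
ee_rot: [3.135, -0.203, 0.0]
force: [0.2, -0.1, -2.0]
gripper_width: 0.0111
```

Run:
```python
from h import *
r=cams.read_camera("wrist"); cv2.imwrite("pics/w9.png",r["image"][:,:,::-1]);np.savez("w9.npz",**r)
s=bot.state(); print(s["position"],s["gripper_width"],s["force"])
T=tool_cloud(r,s); Z=cloud(r)[...,2]*1000
k=((Z>118)&(Z<130)&(abs(T[...,1])<60)&(T[...,0]>20)&(T[...,0]<160)).astype(np.uint8)
n,l,st,_=cv2.connectedComponentsWithStats(k)
for i in np.argsort(-st[1:,4])[:2]+1:
    q=T[l==i]; print(st[i],np.median(q[:,2]),q.min(0),q.max(0))
```

```text
[ 0.47331695 -0.00501779  0.26574692] 0.011001610535354764 [ 0.40331945  0.10333266 -1.41110979]
[ 263  214  116   44 3398] 142.121404161653 [ 20.01754275 -20.88820478 139.63190069] [ 38.86447592  19.24516703 147.74500138]
[ 259  152  123   26 2896] 141.9635756863927 [ 51.11956753 -21.11982691 139.69084024] [ 58.99811715  19.21095273 147.74842889]
```

View pics/w9.png

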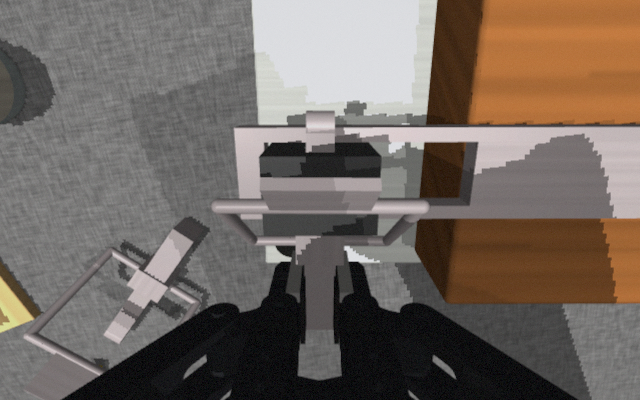

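>>> play_rows:
  plan: [0.7,0,0,0,0,0,1,1.4,0,0,0,0,0,1,2,0,0,0,0,0,1,2,0,0,0,0,0,1]

```text
clock: 12.78
position: [0.4752, -0.0052, 0.2657]
ee_rot: [3.135, -0.203, 0.0]
force: [-0.4, -0.3, -1.6]
gripper_width: 0.0111
```

>>> play_rows:
  plan: [0.5,0,0,0,0,0,1,1,0,0,0,0,0,1,1,0,0,0,0,0,1]

```text
clock: 13.15
position: [0.4758, -0.0053, 0.2655]
ee_rot: [3.135, -0.203, -0.002]
force: [-4.4, 1.0, 0.8]
gripper_width: 0.011
```

>>> play_rows:
  plan: [0.5,0,0,0,0,0,1,1,0,0,0,0,0,1,1,0,0,0,0,0,1]

```text
clock: 13.52
position: [0.4762, -0.0053, 0.2652]
ee_rot: [3.135, -0.203, -0.005]
force: [-10.1, 0.9, 3.1]
gripper_width: 0.0109
```

Run:
```python
from h import *
r=cams.read_camera("wrist"); cv2.imwrite("pics/w10.png",r["image"][:,:,::-1]);np.savez("w10.npz",**r)
s=bot.state(); print(s["position"],s["gripper_width"],s["force"],R.from_rotvec(s["ee_rot"]).as_matrix().round(4).tolist())
T=tool_cloud(r,s); pinprof(r,T)
q=T[(T[...,0]>45)&(T[...,0]<90)&(abs(T[...,1])<4)&(T[...,2]>140)&(T[...,2]<162)]
print(q[:,0].max()); 
for x in range(40,80,2):
  k=(abs(q[:,0]-x)<1); print(x,k.sum(),np.median(q[k,2]).round(1) if k.sum() else 0)
for n in ("tab",):print([( (R.from_rotvec(s["ee_rot"]).inv().apply(d["location"]-s["position"])*1000).round(1),round(d["confidence"],2)) for d in cams.place_of("wrist",n)])
```

```text
[ 0.47614264 -0.00529339  0.26515697] 0.010843191446308732 [-8.94347048  1.3429012   1.31883269] [[0.9917, -0.1288, -0.0035], [-0.1288, -0.9917, -0.0002], [-0.0034, 0.0006, -1.0]]
-15 17 z 148.22 y -5.78 4.5
-12 169 z 147.68 y -6.58 4.4
-9 181 z 147.73 y -6.53 4.39
-6 175 z 147.64 y -6.51 4.43
-3 182 z 147.68 y -6.56 4.38
0 201 z 147.56 y -6.6 4.42
3 197 z 147.61 y -6.57 4.43
6 208 z 147.58 y -6.59 4.41
9 210 z 147.64 y -7.32 8.71
12 623 z 147.44 y -9.49 9.49
15 196 z 147.54 y -8.84 7.84
18 324 z 146.61 y -9.49 7.79
21 339 z 146.55 y -9.49 9.4
24 348 z 146.54 y -9.47 8.86
27 60 z 145.99 y -9.41 8.96
30 409 z 141.15 y -9.41 9.27
33 424 z 141.14 y -9.35 9.49
36 438 z 141.08 y -9.49 9.5
39 152 z 140.91 y -9.44 9.41
51 180 z 141.08 y -9.25 9.39
54 504 z 141.07 y -9.49 9.5
57 768 z 148.75 y -9.44 9.47
60 242 z 150.57 y -5.84 4.0
63 258 z 150.51 y -5.8 3.97
66 259 z 150.57 y -5.78 3.93
69 260 z 150.86 y -5.75 3.91
72 173 z 152.55 y -5.82 3.95
72.1911108592779
40 0 0
42 0 0
44 0 0
46 0 0
48 0 0
50 0 0
52 120 141.0
54 134 141.0
56 269 143.9
58 123 150.6
60 136 150.6
62 134 150.4
64 135 150.6
66 135 150.6
68 138 150.5
70 157 151.2
72 92 153.1
74 0 0
76 0 0
78 0 0
[(array([ -81. , -148.2,  183.6]), 0.94), (array([ 58.9,   6. , 106.1]), 0.79)]
```

View pics/w10.png

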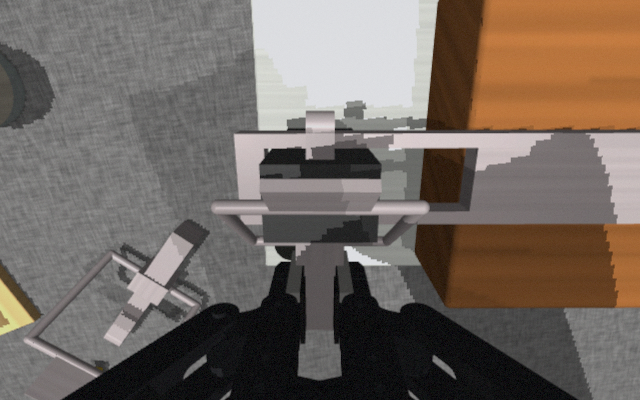

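The pin is home: the head's front edge and the post's near face coincide at tool x ≈ 28.6, and the push built up to about 9 N. I'll relax the push, open partly and lift off.

>>> play_rows:
  plan: [-1,0,0,0,0,0,1,-1,0,0,0,0,0,1,-1,0,0,0,0,0,0.6,-1,0,0,0,0,0,0.6,-1,0,0,0,0,0,0.6,-1,0,0,0,0,0,0.6]

```text
clock: 14.38
position: [0.4763, -0.0054, 0.2659]
ee_rot: [3.135, -0.203, 0.001]
force: [-0.8, -0.1, 0.3]
gripper_width: 0.0344
```

>>> play_rows:
  plan: [0,0,-10,0,0,0,0.6,0,0,-30,0,0,0,0.6,0,0,-70,0,0,0,0.6,0,0,-110,0,0,0,1,0,0,-110,0,0,0,1,0,0,-110,0,0,0,1,0,0,-110,0,0,0,1,0,0,-110,0,0,0,1]

```text
clock: 15.38
position: [0.476, -0.0054, 0.375]
ee_rot: [-3.135, 0.203, 0.002]
force: [-1.0, -0.3, -0.1]
gripper_width: 0.0002
```

```bash
cat > look.py <<'E'
import sys
from h import *
n=sys.argv[1]
r=cams.read_camera("wrist"); cv2.imwrite(f"pics/{n}.png",r["image"][:,:,::-1]);np.savez(f"{n}.npz",**r)
s=bot.state(); print(s["clock"],s["position"],s["gripper_width"],s["force"],s["qpos"],R.from_rotvec(s["ee_rot"]).as_matrix().round(4).tolist())
E
python3 look.py w11
python3 - <<'E'
from h import *
r=cams.read_camera("scene"); cv2.imwrite("pics/s11.png",cv2.resize(r["image"][130:240,220:380,::-1],None,fx=4.5,fy=4.5,interpolation=cv2.INTER_CUBIC))
E
```

```text
15.425 [ 0.47603083 -0.00538491  0.37513029] 8.232816093819917e-05 [-0.19840447 -0.18881936  0.71368979] [ 0.54383836  0.0649952  -0.64392737  1.85185929  0.04090259  1.23903203
 -1.81261317] [[0.9916, -0.129, -0.0011], [-0.129, -0.9916, 0.0002], [-0.0011, -0.0001, -1.0]]
```

View pics/w11.png

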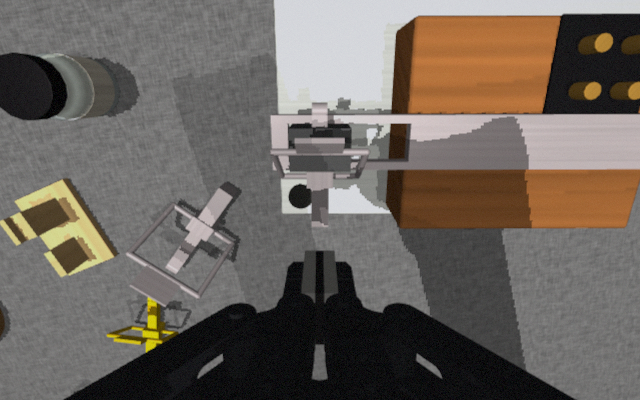

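View pics/s11.png

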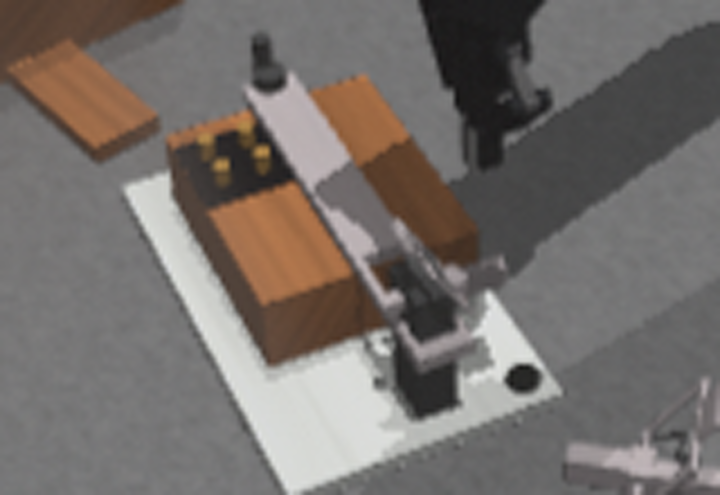

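The pin stays level in the post with the ring open: nose at (320,108), tab at (320,145). I'll measure the fingertip footprint and the ring in the tool frame before pressing.

Run:
```python
from h import *
np.set_printoptions(suppress=True,precision=2)
r=dict(np.load("w11.npz")); s=bot.state(); T=tool_cloud(r,s)
d=r["depth"]>0
k=d&(T[...,2]>90)&(T[...,2]<180)&(abs(T[...,1])<20)&(T[...,0]<30)
for z in range(120,180,4):
    q=T[k&(abs(T[...,2]-z)<2)]
    if len(q)>3: print("tip z",z,len(q),q[:,0].min(),q[:,0].max(),q[:,1].min(),q[:,1].max())
# pin: heights below TCP
zc=s["position"][2]*1000-T[...,2]
k2=d&(abs(T[...,1])<3.5)&(T[...,2]>195)&(T[...,2]<285)
for x in range(-20,85,2):
    q=T[k2&(abs(T[...,0]-x)<1)]
    if len(q)>2: print(x,len(q),np.median(q[:,2]).round(1),q[:,2].min().round(1))
```

```text
tip z 120 1022 -10.558275872716319 13.227675212910171 -19.97378090100622 19.991088459870443
tip z 124 1118 -12.498268207592151 14.532545860596175 -19.99032844710606 19.98991526321178
tip z 128 1066 -12.502746337264453 14.260052213447283 -19.98480137445794 19.937367895185837
tip z 132 444 -7.16700462357803 14.008721616992897 -19.910746819997264 19.89339904135141
tip z 136 685 -11.438658384081485 12.422250960446895 -17.795856859517436 10.50679432094216
tip z 140 230 6.76497072111314 11.964587963247814 -14.573939356516041 12.48711478531992
tip z 144 403 6.175528727116576 11.901459004068307 -14.575324056481778 12.550035913088157
tip z 148 368 5.8650654167128815 12.057699209388254 -14.63586122878424 12.521715403485613
tip z 152 341 5.785189742256854 11.798153161553957 -14.540345703119822 12.4206982112327
tip z 156 306 6.263652589829074 11.91605693505028 -14.474551735119398 12.449695106274467
tip z 160 300 6.113339963111641 11.67018151772945 -14.638800820186274 12.574920709896075
tip z 164 243 6.320070072891586 11.587326358188248 -14.107447965516476 12.119153234860088
tip z 168 153 6.24071
[... 207 characters left out ...]
60.3
-8 25 261.2 259.9
-6 27 260.8 259.8
-4 28 260.9 259.8
-2 25 260.7 259.7
0 25 260.4 259.5
2 25 260.3 258.3
4 26 260.0 259.4
6 29 260.2 259.1
8 25 260.2 259.1
10 26 260.0 258.0
12 28 259.7 259.1
14 23 259.4 258.2
16 26 258.5 257.6
18 26 258.1 256.9
20 32 258.1 256.7
22 24 257.8 256.8
24 33 257.8 256.6
26 33 257.6 255.8
28 9 251.3 250.8
30 34 251.2 249.8
32 33 251.2 250.1
34 33 251.4 249.2
36 33 251.4 250.3
38 33 251.3 250.1
44 16 223.3 222.4
46 34 221.4 219.6
48 33 217.7 216.1
50 55 215.4 212.2
52 75 212.6 208.4
54 89 210.3 208.2
56 63 252.2 208.9
58 39 259.0 257.3
60 33 259.0 257.6
62 31 259.0 258.0
64 33 258.7 257.3
66 33 258.5 257.3
68 44 258.9 257.9
70 33 260.4 258.9
72 11 262.8 261.2
```

Geometry from that view: shoulder at tool x 28.4, hinge at 22.4, pin axis at tool z 265.3. The plan is to push the tab forward along its arc with the fingertip's front edge. I then slide over the tab end until the fingertip's rear edge is about 4 mm past the nose, and press straight down.

>>> play_rows:
  plan: [12,0,22,0,0,0,1,25,0,44,0,0,0,1,25,0,44,0,0,0,1,25,0,44,0,0,0,1]

```text
clock: 15.98
position: [0.5008, -0.0084, 0.3322]
ee_rot: [-3.135, 0.203, -0.0]
force: [0.6, -0.0, -0.4]
gripper_width: -0.0001
```

```bash
python3 look.py w12
```

```text
16.025 [ 0.50087926 -0.00840785  0.33254003] -0.00013320751090002125 [-0.65801545 -0.39394253  0.07484232] [ 0.51992293  0.16864055 -0.6425696   1.84863896  0.11028253  1.15887658
 -1.86005359] [[0.9917, -0.1289, 0.0009], [-0.1289, -0.9917, -0.0002], [0.0009, 0.0001, -1.0]]
```

View pics/w12.png

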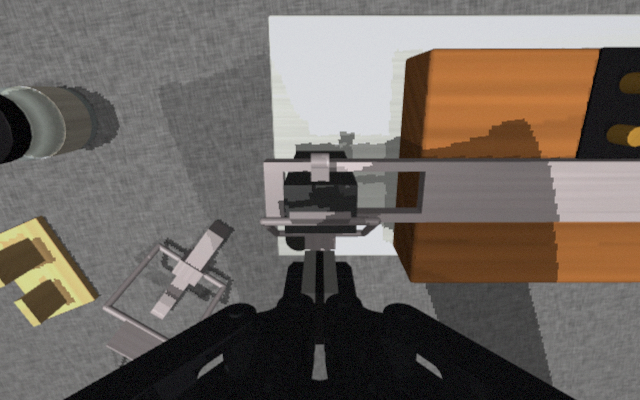

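The fingertips are right behind the tab, which is edge-on at (320,218). Sweeping the ring forward along its arc.

>>> play_rows:
  plan: [6,0,1,0,0,0,1,12,0,1,0,0,0,1,17.5,0,2,0,0,0,1,22.5,0,4,0,0,0,1,26.5,0,7,0,0,0,1,30.5,0,10,0,0,0,1,34,0,14,0,0,0,1,34,0,14,0,0,0,1]

```text
clock: 17.02
position: [0.5347, -0.013, 0.3173]
ee_rot: [-3.135, 0.203, 0.001]
force: [0.0, -0.3, 0.6]
gripper_width: -0.0001
```

```bash
python3 look.py w13
python3 - <<'E'
from h import *
r=cams.read_camera("scene"); cv2.imwrite("pics/s13.png",cv2.resize(r["image"][130:240,220:380,::-1],None,fx=4.5,fy=4.5,interpolation=cv2.INTER_CUBIC))
E
```

```text
17.075 [ 0.53464646 -0.01299296  0.31750779] 1.675558592188595e-05 [-0.1333097  -0.01313847 -0.24180016] [ 0.49048428  0.26353809 -0.6280888   1.78271956  0.16838255  1.14965332
 -1.89071021] [[0.9916, -0.1291, -0.0004], [-0.1291, -0.9916, 0.0001], [-0.0004, -0.0, -1.0]]
```

View pics/w13.png

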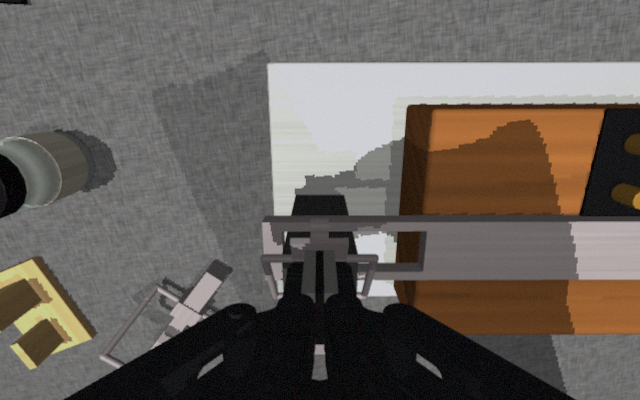

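View pics/s13.png

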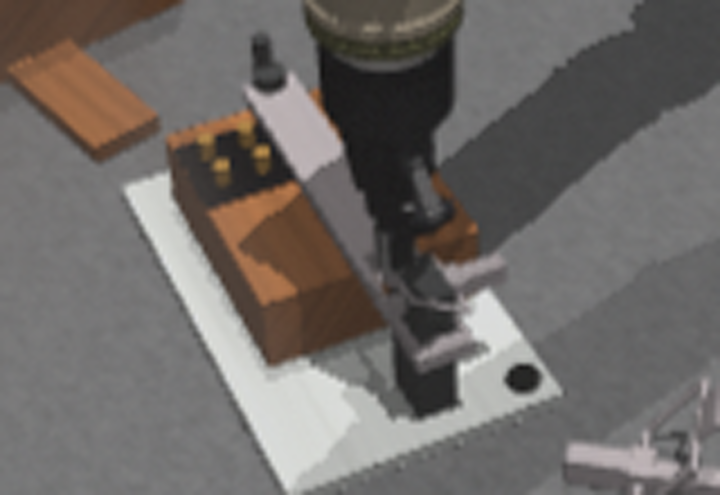

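>>> play_rows:
  plan: [4,0,4,0,0,0,1,7.5,0,8,0,0,0,1,11,0,12,0,0,0,1,16,0,12,0,0,0,1,21,0,12,0,0,0,1,25,0,12,0,0,0,1,28,0,12,0,0,0,1,28,0,12,0,0,0,1]

```text
clock: 18.12
position: [0.5626, -0.0166, 0.3058]
ee_rot: [-3.135, 0.203, -0.0]
force: [-1.6, -0.4, 1.4]
gripper_width: 0.0003
```

```bash
python3 look.py w14
```

```text
18.175 [ 0.5624776  -0.01660951  0.30573887] -1.3900030700487438e-05 [0.88108051 0.07390117 1.20942833] [ 0.46463744  0.33665222 -0.61273398  1.7245646   0.21004656  1.14643599
 -1.90903457] [[0.9916, -0.1292, 0.0001], [-0.1292, -0.9916, -0.0], [0.0001, 0.0, -1.0]]
```

View pics/w14.png

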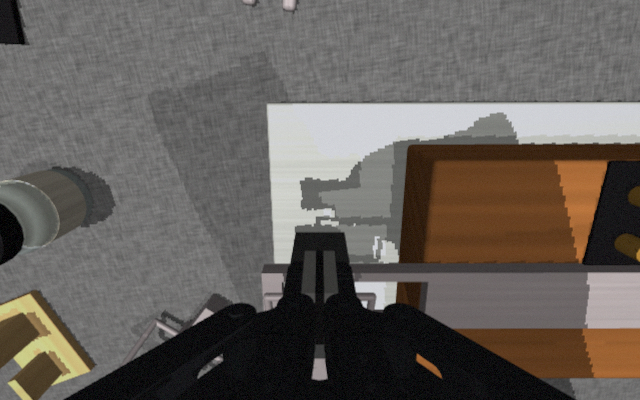

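The fingertips are now past the nose, with the ring held under them (about +1.2 N up). Pressing straight down.

>>> play_rows:
  plan: [0,0,4,0,0,0,1,0,0,8,0,0,0,1,0,0,12,0,0,0,1,0,0,15,0,0,0,1,0,0,18,0,0,0,1,0,0,18,0,0,0,1]

```text
clock: 18.92
position: [0.5627, -0.0166, 0.288]
ee_rot: [3.135, -0.203, 0.002]
force: [0.9, -0.4, 3.1]
gripper_width: -0.0001
```

>>> play_rows:
  plan: [0,0,1,0,0,0,1,0,0,2,0,0,0,1,0,0,3,0,0,0,1]

```text
clock: 19.3
position: [0.563, -0.0166, 0.2856]
ee_rot: [-3.135, 0.203, -0.004]
force: [3.0, 0.6, 6.4]
gripper_width: -0.0002
```

>>> play_rows:
  plan: [0,0,1,0,0,0,1,0,0,2,0,0,0,1,0,0,3,0,0,0,1]

```text
clock: 19.68
position: [0.5625, -0.0166, 0.2817]
ee_rot: [3.135, -0.203, 0.0]
force: [0.6, 0.1, 2.6]
gripper_width: 0.0001
```

```bash
python3 look.py w15
```

```text
19.725 [ 0.56236809 -0.01659333  0.28151001] 2.635597889642872e-06 [ 0.95680888 -0.35478073  1.64988252] [ 0.45709419  0.36309525 -0.60593545  1.74802049  0.22871862  1.10179567
 -1.92287995] [[0.9916, -0.1292, -0.0002], [-0.1292, -0.9916, 0.0], [-0.0002, 0.0, -1.0]]
```

View pics/w15.png

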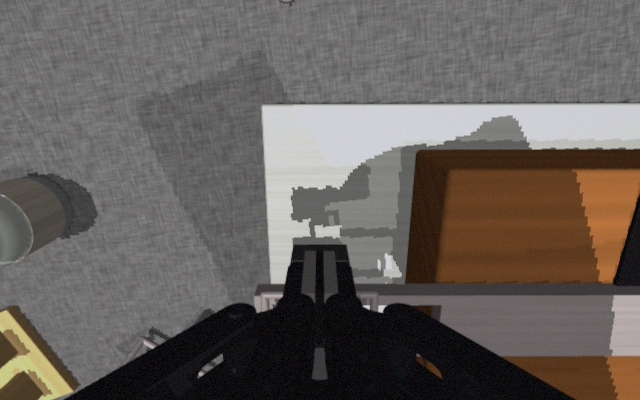

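The force peaked at 6.4 N and then dropped, which fits a snap. I'll press a little further to make sure.

>>> play_rows:
  plan: [0,0,1,0,0,0,1,0,0,2,0,0,0,1,0,0,3,0,0,0,1]

```text
clock: 20.1
position: [0.5621, -0.0166, 0.2781]
ee_rot: [3.135, -0.203, -0.002]
force: [-0.2, -0.8, 0.7]
gripper_width: -0.0
```

>>> play_rows:
  plan: [0,0,1,0,0,0,1,0,0,2,0,0,0,1,0,0,3,0,0,0,1]

```text
clock: 20.48
position: [0.5624, -0.0166, 0.2757]
ee_rot: [3.135, -0.203, 0.0]
force: [-0.3, -0.2, 1.1]
gripper_width: 0.0001
```

>>> play_rows:
  plan: [0,0,-10,0,0,0,1,0,0,-40,0,0,0,1,0,0,-80,0,0,0,1,-60,0,-110,0,0,0,1,-110,0,-110,0,0,0,1,-110,0,-110,0,0,0,1,-110,0,-110,0,0,0,1]

```text
clock: 21.35
position: [0.4536, -0.0025, 0.3865]
ee_rot: [3.134, -0.204, 0.003]
force: [1.1, 0.5, -0.2]
gripper_width: 0.0
```

```bash
python3 look.py w16
python3 - <<'E'
from h import *
r=dict(np.load("w16.npz"))
sc=cams.read_camera("scene")
a=cv2.resize(r["image"][60:260,220:460,::-1],(400,333),interpolation=cv2.INTER_CUBIC)
b=cv2.resize(sc["image"][160:250,270:378,::-1],(400,333),interpolation=cv2.INTER_CUBIC)
cv2.imwrite("pics/f16.png",np.hstack([a,b]))
s=bot.state(); T=tool_cloud(r,s); P=cloud(r); d=r["depth"]>0
np.set_printoptions(suppress=True,precision=1)
# pin frame: yaw -7.3, shoulder
j=np.array([.9916,-.1291]); base=s["position"]
sh=np.array([.4760,-.0054])+j*.0284
D=P[...,:2]-sh; X=(D@j)*1000; Y=(D@np.array([.1291,.9916]))*1000; Z=(P[...,2]-.110)*1000
for x in range(-44,72,2):
    row=[]
    for yy in (0,10,26.5,-26.5):
        k=d&(abs(X-x)<1)&(abs(Y-yy)<2.5)&(Z>-12)&(Z<70); row.append(round(float(np.median(Z[k])),1) if k.sum()>2 else None)
    print(x,row)
E
```

```text
21.4 [ 0.45394997 -0.00254534  0.38621445] -0.00015764280383178016 [0.83140058 0.29001137 1.00994791] [ 5.74371945e-01 -2.55041093e-03 -6.58415065e-01  1.88585282e+00
 -1.55683616e-03  1.25673529e+00 -1.78404556e+00] [[0.9916, -0.1293, 0.001], [-0.1293, -0.9916, 0.0], [0.001, -0.0001, -1.0]]
-44 [3.4, None, None, None]
-42 [4.1, None, None, None]
-40 [3.5, None, None, None]
-38 [3.8, None, None, None]
-36 [4.2, None, None, None]
-34 [4.8, None, None, None]
-32 [4.7, None, None, None]
-30 [4.6, None, None, None]
-28 [4.7, None, None, None]
-26 [4.8, None, None, None]
-24 [5.0, None, None, None]
-22 [4.9, None, None, None]
-20 [5.5, None, None, None]
-18 [5.6, None, None, None]
-16 [5.5, None, None, None]
-14 [6.6, 6.8, None, None]
-12 [6.9, 6.8, None, None]
-10 [7.0, 7.2, -0.6, None]
-8 [7.1, 6.2, 0.2, 0.5]
-6 [7.3, 7.0, -0.4, 0.3]
-4 [7.4, 7.9, -0.1, -0.6]
-2 [6.5, 6.7, -0.6, -0.5]
0 [13.6, 14.1, -0.1, -0.8]
2 [13.9, 13.8, -0.1, -0.5]
4 [13.8, 14.0, -0.8, -0.6]
6 [14.1, 13.9, -0.7, 0.5]
8 [14.1, 14.0, -0.7, -0.3]
10 [14.3, 13.8, -0.6, -0.7]
12 [14.1, 13.9, -0.8, -0.9]
14 [13.8, 13.9, -0.9, -0.7]
16 [13.6, 13.7, -0.7, -1.3]
18 [13.7, 13.9, -1.3, -0.7]
20 [13.9, 13.7, -0.9, -0.8]
22 [13.9, 13.9, -1.1, -0.9]
24 [13.6, 14.0, -1.1, -0.9]
26 [13.9, 14.0, -1.1, -1.3]
28 [6.6, 14.0, -1.1, -1.1]
30 [6.1, None, -1.6, -1.8]
32 [5.9, None, -1.7, -1.4]
34 [6.9, None, -1.7, -1.7]
36 [6.3, None, -1.7, -2.1]
38 [6.5, None, -1.8, -1.2]
40 [5.4, -2.1, -1.8, -1.2]
42 [0.9, -1.6, -2.0, -1.9]
44 [-1.8, -2.1, -2.8, -1.7]
46 [-2.0, -2.0, None, None]
48 [-2.6, -2.2, None, None]
50 [-2.2, -2.2, None, None]
52 [-2.1, -2.4, None, None]
54 [-2.2, -2.3, None, None]
56 [-2.7, -2.6, None, None]
58 [-2.3, -2.4, None, None]
60 [None, None, None, None]
62 [None, None, None, None]
64 [None, None, None, None]
66 [None, None, None, None]
68 [None, None, None, None]
70 [None, None, None, None]
```

View pics/w16.png

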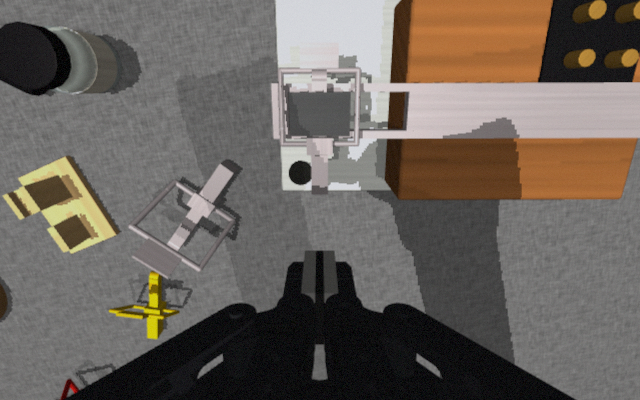

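View pics/f16.png

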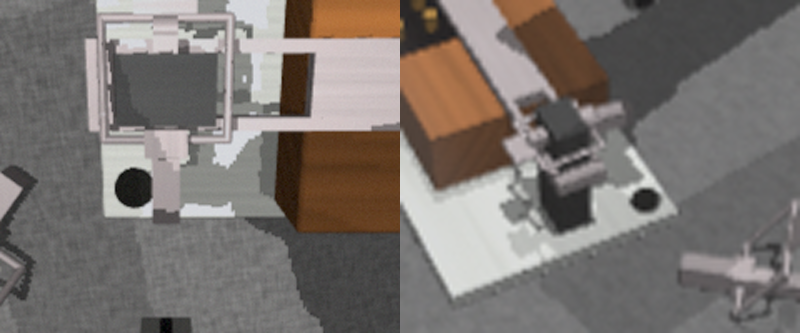

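The ring stays down by itself. Its legs are level to slightly below the axis, the tab lies at X 44–59 with Z ≈ -2, and the nose stands above the cross wire at (320,75). Relative to the nose-up pin this is about 1.16 rad. The pin may have crept back about 1 mm during the press, so I'll compare it with the earlier view.

Run:
```python
from h import *
for n,pos in (("w10",[.4761,-.0053,.26516]),("w11",[.47603,-.00538,.37513]),("w16",[.45395,-.00254,.3862])):
    r=dict(np.load(n+".npz")); P=cloud(r); d=r["depth"]>0
    j=np.array([.9916,-.1291]); sh=np.array([.4760,-.0054])+j*.0284
    D=P[...,:2]-sh; X=(D@j)*1000; Y=(D@np.array([.1291,.9916]))*1000; Z=(P[...,2]-.110)*1000
    post=d&(Z>12.5)&(Z<16)&(abs(Y)<12)&(X>-8)&(X<35)
    tail=d&(Z>0)&(Z<10)&(abs(Y-.5)<4)&(X<-20)&(X>-60)
    nose=d&(Z>2.8)&(Z<8)&(abs(Y-.5)<3)&(X>30)&(X<60)
    head=d&(Z>4)&(Z<11)&(abs(Y)<9)&(abs(Y)>6.5)&(X<3)&(X>-20)
    q=lambda m,p:[round(float(np.percentile(X[m],v)),2) for v in p] if m.sum() else None
    print(n,"post",q(post,(0,1,99,100)),"tail",q(tail,(0,1,5)),"nose",q(nose,(95,99,100)),"head",q(head,(0,2,98,100)))
```

```text
w10 post [-1.15, -0.24, 27.54, 27.79] tail [-42.98, -42.26, -41.35] nose [41.56, 42.48, 42.81] head [-18.8, -18.16, -3.44, -2.75]
w11 post [-0.53, 0.12, 27.4, 27.51] tail [-43.2, -42.89, -41.99] nose [42.16, 42.33, 42.79] head [-15.55, -14.29, -1.96, -1.89]
w16 post [-0.39, -0.23, 27.18, 27.19] tail [-44.18, -43.73, -42.9] nose [40.99, 41.6, 41.61] head [-19.45, -17.63, -2.39, -1.98]
```

The pin crept back about 0.9 mm: tail end at -43.8 instead of -42.9, nose at 41.6 instead of 42.5. I'll push it home again with the closed fingertips on the end of the tail.

>>> play_rows:
  plan: [-20,0,30,0,0,0,1,-20,0,70,0,0,0,1,-20,0,100,0,0,0,1,-20,0,115,0,0,0,1,-20,0,115,0,0,0,1,-12,0,115,0,0,0,1,-8,0,115,0,0,0,1,-8,0,115,0,0,0,1]

```text
clock: 22.45
position: [0.446, -0.0014, 0.2713]
ee_rot: [-3.135, 0.204, -0.002]
force: [-0.5, -0.1, -0.2]
gripper_width: 0.0002
```

```bash
python3 look.py w17
```

```text
22.5 [ 0.44568719 -0.00138548  0.27109439] 5.993427812605579e-05 [-0.23440583 -0.29096647 -0.81839879] [ 0.54873685  0.11823787 -0.67158717  2.04179439  0.08701684  1.00816965
 -1.86626898] [[0.9916, -0.1292, 0.0006], [-0.1292, -0.9916, -0.0], [0.0006, -0.0, -1.0]]
```

View pics/w17.png

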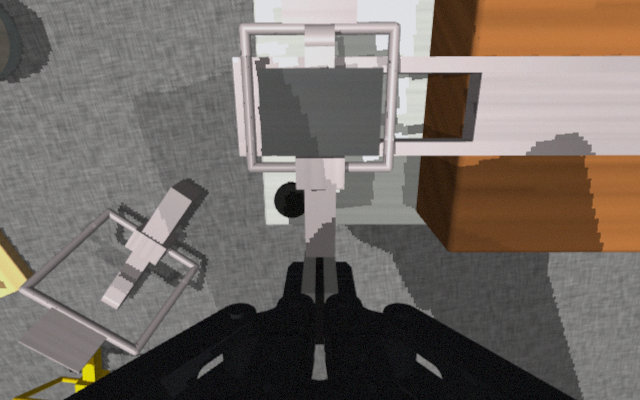

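>>> play_rows:
  plan: [2,0,0,0,0,0,1,3,0,0,0,0,0,1,4,0,0,0,0,0,1,4,0,0,0,0,0,1]

```text
clock: 23.0
position: [0.4494, -0.0019, 0.2707]
ee_rot: [3.135, -0.203, -0.0]
force: [0.1, -0.1, 0.4]
gripper_width: -0.0
```

>>> play_rows:
  plan: [0.4,0,0,0,0,0,1,0.8,0,0,0,0,0,1,0.8,0,0,0,0,0,1]

```text
clock: 23.38
position: [0.4501, -0.002, 0.2706]
ee_rot: [3.135, -0.203, -0.001]
force: [-1.6, 0.3, 0.9]
gripper_width: 0.0002
```

>>> play_rows:
  plan: [0.5,0,0,0,0,0,1,1,0,0,0,0,0,1,1,0,0,0,0,0,1]

```text
clock: 23.75
position: [0.4506, -0.002, 0.2704]
ee_rot: [3.135, -0.203, -0.004]
force: [-6.8, 1.0, 2.8]
gripper_width: -0.0003
```

>>> play_rows:
  plan: [0.5,0,0,0,0,0,1,1,0,0,0,0,0,1,1,0,0,0,0,0,1]

```text
clock: 24.12
position: [0.451, -0.002, 0.2701]
ee_rot: [3.135, -0.203, -0.007]
force: [-11.1, 1.3, 5.5]
gripper_width: -0.0
```

```bash
python3 look.py w18
```

```text
24.175 [ 0.4509911  -0.00201315  0.27009121] -0.00014858364304608698 [-10.78686389   0.82514649   5.35932038] [ 0.54466078  0.13486918 -0.66961933  2.02861129  0.09801952  1.01339933
 -1.87289698] [[0.9916, -0.1289, -0.0043], [-0.1289, -0.9917, -0.0001], [-0.0042, 0.0007, -1.0]]
```

>>> play_rows:
  plan: [-3,0,0,0,0,0,1,-15,0,0,0,0,0,1,-15,0,-50,0,0,0,1,0,0,-110,0,0,0,1,0,0,-110,0,0,0,1,0,0,-110,0,0,0,1,0,0,-110,0,0,0,1,0,0,-110,0,0,0,1]

```text
clock: 25.18
position: [0.4518, -0.0023, 0.3798]
ee_rot: [-3.135, 0.203, 0.002]
force: [-0.6, 0.8, 0.8]
gripper_width: -0.0002
```

```bash
python3 look.py w19;  python3 - <<'E'
from h import *
for n in ("w11","w16","w18","w19"):
    r=dict(np.load(n+".npz")); P=cloud(r); d=r["depth"]>0
    j=np.array([.9916,-.1291]); sh=np.array([.4760,-.0054])+j*.0284
    D=P[...,:2]-sh; X=(D@j)*1000; Y=(D@np.array([.1291,.9916]))*1000; Z=(P[...,2]-.110)*1000
    post=d&(Z>12.5)&(Z<16)&(abs(Y)<12)&(X>-8)&(X<35)
    tail=d&(Z>0)&(Z<10)&(abs(Y-.5)<4)&(X<-20)&(X>-60)
    nose=d&(Z>2.8)&(Z<8)&(abs(Y-.5)<3)&(X>30)&(X<60)
    q=lambda m,p:[round(float(np.percentile(X[m],v)),2) for v in p] if m.sum() else None
    mz=lambda a,b,c,w:[round(float(np.median(Z[d&(abs(X-x)<1.5)&(abs(Y-c)<w)&(Z>-12)&(Z<12)])),1) for x in (a,b)]
    print(n,"post",q(post,(0,1,99,100)),"tail",q(tail,(0,1,5)),"nose",q(nose,(95,99,100)),"tailZ",mz(-30,-15,.5,4),"noseZ",mz(32,37,.5,3),"tabZ",mz(48,57,.5,8),"leg",mz(2,40,27,3))
r=dict(np.load("w19.npz"))
cv2.imwrite("pics/w19c.png",cv2.resize(r["image"][20:220,220:460,::-1],(720,600),interpolation=cv2.INTER_CUBIC))
E
```

```text
25.225 [ 0.45189613 -0.00223658  0.38002175] -8.27828205489977e-05 [-0.2910506  -0.04906549  0.13431914] [ 5.82728528e-01 -1.11423225e-03 -6.67995512e-01  1.89798056e+00
 -1.03841682e-03  1.24567282e+00 -1.78509158e+00] [[0.9916, -0.129, -0.0012], [-0.129, -0.9916, 0.0002], [-0.0012, -0.0, -1.0]]
w11 post [-0.53, 0.12, 27.4, 27.51] tail [-43.2, -42.89, -41.99] nose [42.16, 42.33, 42.79] tailZ [4.6, 5.9] noseZ [6.2, 6.6] tabZ [nan, nan] leg [nan, nan]
w16 post [-0.39, -0.23, 27.18, 27.19] tail [-44.18, -43.73, -42.9] nose [40.99, 41.6, 41.61] tailZ [4.6, 6.1] noseZ [6.3, 6.4] tabZ [-2.2, -2.6] leg [-0.2, -1.9]
w18 post [-0.44, -0.04, 27.25, 27.28] tail [-43.85, -43.52, -43.19] nose [41.88, 42.44, 42.53] tailZ [4.1, 5.6] noseZ [6.5, 6.8] tabZ [-1.7, nan] leg [-0.5, -1.4]
w19 post [-0.25, -0.15, 27.49, 27.5] tail [-43.32, -43.1, -42.05] nose [42.0, 42.69, 42.7] tailZ [4.4, 5.9] noseZ [6.3, 6.4] tabZ [-2.2, -2.5] leg [-0.3, -1.5]
  return _methods._mean(a, axis=axis, dtype=dtype,
  ret = ret.dtype.type(ret / rcount)
```

View pics/w19c.png

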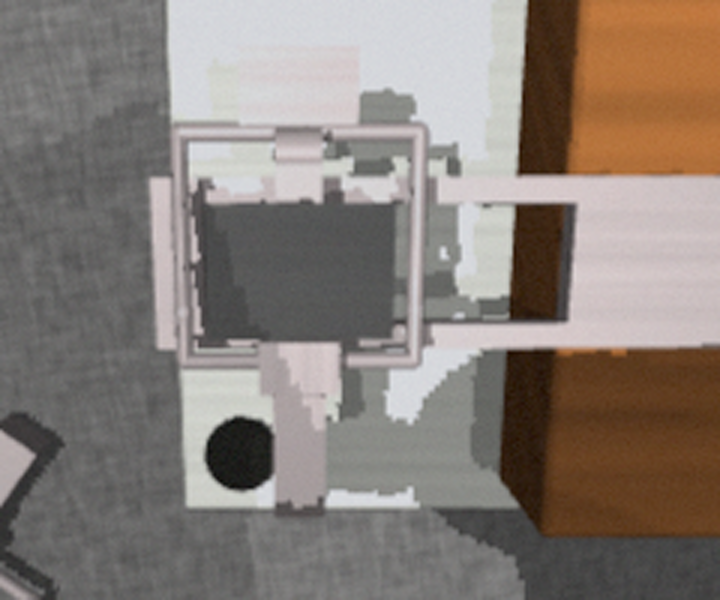

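Pin is home again (tail -43.1, nose 42.7, same as just after insertion), with the nose over the cross wire and the ring holding. I'll do a quick bystander check and then hand in.

Run:
```python
from h import *
t=cams.read_camera("top")["image"][:,:,::-1]; o=cv2.imread("pics/top0.png")
for n,(x,y) in dict(driver=(215,160),tape=(172,254),glue=(255,172),terminal=(254,122),spanner=(332,110),magnet=(208,128),offcut=(480,177),bigpin=(285,228),cradle=(232,225)).items():
    f=lambda i:i[y-18:y+18,x-18:x+18].astype(int)
    print(n,np.abs(f(t)-f(o)).mean().round(1))
s=bot.state(); print(s["clock"],s["force"])
bot.close_job()
```

```text
driver 1.1
tape 1.1
glue 1.0
terminal 1.1
spanner 1.2
magnet 1.0
offcut 1.1
bigpin 22.1
cradle 14.9
25.275 [-0.13423335 -0.13035239  1.6167195 ]
the job is handed in; nothing more can be done
```

Run:
```python
from h import *
for n in ("w5","w6","w11","w19"):
    r=dict(np.load(n+".npz")); P=cloud(r); im=r["image"].astype(int)
    k=(r["depth"]>0)&(P[...,2]>.012)&(P[...,2]<.03)&(np.hypot(P[...,0]-.43,P[...,1]-.127)<.075)&(P[...,1]>.075)
    print(n,k.sum(),P[k].mean(0).round(4))
```

```text
w5 2691 [0.4378 0.125  0.0201]
w6 5411 [0.438  0.1217 0.0203]
w11 2072 [0.4377 0.1227 0.0205]
w19 2168 [0.4376 0.1228 0.0204]
```

The job is handed in at 25.3 s of the 72 s allowed: the pin is fully home in the post and its ring is hooked under the nose.

- **Pin:** I took the small grey pin from its cradle and lined it up with the post using the wrist camera. It went in without side load until it seated firmly, at about 10 N.
- **Ring:** I swept the tab forward with the closed fingertips and pressed it down. The force peaked at 6.4 N and then dropped as the wire snapped.
- **Creep found and fixed:** Pressing the ring had backed the pin out by about 0.9 mm. I pushed it home again at the tail with about 11 N.

**Last checks, with the robot clear:**
- **Pin position:** The tail and nose are within about 0.4 mm of their places just after insertion.
- **Ring hold:** The ring held by itself from the snap on. It sits at about 1.16 rad relative to the pin, and anything above 1.1 counts as hooked. The tab is level just ahead of the nose and about 2 mm below the drawn hole axis.
- **Tilt:** The pin rests about 4° nose-up within the hole's clearance. This is why the tab reads about 2 mm below the axis rather than 5.
- **Other things:** The driver, tape, glue, terminal, spanner, magnet and offcut look unchanged.
- **One check that disagreed:** The before-and-after picture comparison differed around the larger grey pin and the cradle. The arm and its shadow, and the pin now missing from the cradle, probably explain this. Wrist-camera depth puts the larger pin where it was, within 2 to 3 mm.

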